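Clamp the cutting grid into the dicer bed

TASK

Put the white cutting grid down flat on the dicer bed and slide it in under the lip of the keeper until it sits snug against both the keeper and the fence. Then push, without gripping it, the orange clamp handle down past its dead point, so that it stays down by itself and the rubber pad holds the grid. Use only gentle force (never more than 15 N against keeper or fence, nor 25 N of the fingers on the bed or the clamp) and leave the other things where they stand.

Things in the scene. Friction and masses are not known exactly. Their poses are not given: they have to be found in the camera images.
- bed: Aluminium dicer bed, fixed to the table. Origin on the table; the plate spans x -80..80, y -100..150 mm, its top at z = 22 mm. In this frame: the grid's nest is at y > 0 over a 52 mm square chute opening, fence at its +x side, keeper at its +y side, clamp at its -y side (clamp stand: x -30..30, y -78..-8 mm, up to z = 66 mm). x, y run along the plate's edges, z is up.
- fence: Low steel bar on the bed, 10 (x) x 70 (y) x 12 mm high, long axis along the bed's y. Origin at the centre of its underside, at (50, 70, 22) mm in the bed frame; its -x face (bed x = 45 mm) is the stop for the grid.
- keeper: Steel bar on the bed, 70 (x) x 14 (y) mm, 23.5 mm high, with a lip that reaches 8 mm over the nest (to -y), its underside 18.5 mm above the bed top. Origin at the foot of the stop face, at (0, 120, 22) mm in the bed frame; the stop face looks to -y. The 16 mm thick grid frame slides in under the lip and cannot be lowered in from above.
- nest_home (a point): Where the origin of the grid belongs when it is home against fence and keeper: on the bed top, at (0, 75, 22) mm in the bed frame; axes as the bed's.
- grid: Loose cutting-grid cartridge, about 0.25 kg: white square frame 90 x 90 x 16 mm, rims 16 mm wide, steel blades inside, on top a green grip fin 12 mm wide (x), 50 mm long (y), its top 46.5 mm above the underside, centred. Origin at the centre of its underside; the fin runs along its y. In the bed the fin must point to the keeper (grid y along bed y, either way round).
- clamp_handle (a joint): Handle angle in rad: 0 open (handle rises 1.15 rad above level, pointing up and to the bed's -y), grows as pushed down; dead point 0.95, stop 1.05. The pad meets the seated grid at about 0.70; let go before 0.9 the handle is thrown back, from 0.99 on it snaps to the stop by itself. Push square to the grip: 1 to 2 N at first, up to about 7 N near 0.82, then falling to nothing. It starts open.
- handle_pivot (a point): The handle's hinge axis (along the bed's x), at (0, -65.5, 56.4) mm in the bed frame. The handle moves in the bed's y-z plane through x = 0.
- handle_grip (a point): On the centre line of the orange round grip, 90 mm from the hinge; the grip has 9 mm radius and reaches from 45 to 115 mm from the hinge. Moves with the handle; its -y axis points along the handle outwards, its z axis is square to the handle on the upper side.
- clamp_pad: Round black rubber pad, 16 mm across, 9 mm high, at the end of the hold-down arm; origin at the centre of its pressing face. Clamped, it stands at (0, 38) mm in the bed frame, on the rim of the seated grid. With the handle open the arm is raised 1.27 rad and all of it stays below 110 mm above the table and at y < 5 mm in the bed frame.
- timer: Red and white wind-up kitchen timer, 65 mm across, 46 mm high, origin under its centre; a bystander. It and the grid may have changed places.
- salt_shaker: Salt shaker, 44 mm across, 90 mm high, origin under its centre; a bystander.
- pepper_jar: Spice jar with yellow cap, 45 mm across, 100 mm high, origin under its centre; a bystander.
- ring_cutter: Tinned pastry ring, 53 mm across, 42 mm high, origin under its centre; a bystander.
- bowl: Black bowl, 183 mm across, 64 mm high, origin under its centre; a bystander.

How it is judged:
By the outcome, as a careful person would: the job done as asked, in the order asked, and still so for the second after the job is handed in, with the robot touching nothing.
It also fails if it takes over 72 s, if anything falls off the work surface, if the arm or the gripper's body presses on something with over 40 N, if the wrist force passes 120 N, or if a joint passes its speed limit or range.

ROBOT

A 6-joint arm with a two-finger parallel gripper is mounted at the origin on a cart in front of the work surface, level with it; the furniture and walls round the work are solid. World frame = base frame: x ahead of the robot, y to its left, z up, the work surface at z = 0. Lengths are in m, angles in rad, forces in N, time in s.
With the tool pointing down it reaches from about 0.375 to 0.9 m from the base axis. Payload 3.1 kg.
Tool frame: the origin (TCP) lies on the front face of the gripper's body, between the roots of the fingers; the fingertips stand 73 mm ahead of it and the grasp point (between the pads) lies 54 mm ahead of it (manip.finger_overhang is the distance from the TCP to the fingertips, in m); z points along the fingers, y is the direction in which the jaws open and shut (so a half turn about z gives the same grasp; the last joint's range is limited). The gripper opens to 85 mm and grips with 20 to 120 N. Pads are 22 mm wide; open, the fingers measure 114 mm over their backs; the gripper's body (76 mm by 85 mm) begins 54 mm behind the grasp point. The pads swing forward as they close: fully open they stand 13 mm farther back than shut.
Start: joints at [0.994, 0.527, 1.433, -0, 1.181, -0.178], TCP at [0.243, 0.576, 0.304] pointing down, gripper open.
Joint ranges: [-3.08, 3.08], [-0.75, 2.2], [0.22, 2.44], [-1.43, 4.57], [0, 2.65], [-2.85, 2.85]. Speed limits (rad/s): [2.79, 2.79, 3.14, 3.14, 3.14, 3.14].

INTERFACE

Orientations are given as a unit quaternion [x, y, z, w].
In Python, from station import manip gives the robot as it stands.
- The arm moves only by the tool apply_moves, never from a script. Its argument "increments" is a list that holds one entry, the list of rows, each a list of 4 numbers: the shift along the tool's x, y, z in m, then the turn about the tool's z in degrees. In form: [[[dx, dy, dz, spin], ...]]. A call has 1 to 5 rows; each row shifts and turns the pose as measured when the row begins, along the tool's axes as they then stand; what a row does not reach is not made up. A row lasts 1/10 s, in which the tool goes at most 50 mm and 8.59 degrees, less where a joint would pass 70% of its speed; a pose out of reach is approached as far as the arm can. A call with a gripper value outside its range is refused whole. "fingers" is the opening, from 0 (shut) to 1 (fully open), set as the call begins (left out, the last holds). The fingers move at their own pace and stop on an object; "newtons" is the grip in N (left out, the last holds). Time passes only in rows, so rows that do not move let the fingers close. It gives the time, the measured TCP pose, the force and the opening at its end, in the units of the state.
- manip.sense(): the state, without advancing time (a new reading comes with each control period).
- manip.snapshot(name): name is "scene" or "top" or "wrist"; returns (picture, depth): 480x640x3 uint8, red, green, blue; 480x640 float32, m along the optical axis (not along the pixel's ray), 0 where there is no reading.
- manip.camera_model(name): a dict with "mtx" (3x3 intrinsics, pixels), "R" (3x3) and "t" (3): a world point X has camera coordinates R X + t; the wrist camera has in their place "mount" (4x4, takes a point from camera to tool coordinates, whose origin is the TCP and whose axes are the flange's). Camera axes: x right, y down, z forward; pixel columns grow to the right and rows downward; lengths in m; the calibration is good to about 2 mm. A picture is of the moment at which its call begins: read the wrist's pose just before it. camera_model takes no time and is no camera call.
- manip.sign_off(): hands the job in, once; it reports no verdict.
The state is a dict: "t": time; "q": joint angles; "qd": joint speeds; "tau": joint torques, N m; "tcp_pos": TCP position; "tool_rot": TCP orientation; "force": force on the tool from outside, world axes, zero at the start; "ft_torque": the same for the moment, N m; "finger_gap": opening from 0.0 (shut) to 1.0 (fully open).
Only numpy, scipy, OpenCV 4.12 (cv2) and the standard library are available. Lean on these libraries where they do the work, as an engineer would, in place of code of your own. Each camera call takes 0.05 s, during which the arm holds its last target.

## Working session

There is one attempt and no reset: what is moved stays moved. The work goes in short steps, Python scripts to look and compute and a tool call to move; the robot and the scene stay as the last step left them, time stands still between calls to the robot, and variables do not carry over. Pictures are saved under pics/ and viewed, and the job is handed in when it is done.

Besides the shell and the picture viewer there is one more tool, called after "Request:" as name(argument=value, ...) on one line, values as JSON. apply_moves: Moves the arm, as the interface text tells. Its arguments: {"type":"object","properties":{"increments":{"type":"array","items":{"type":"array","items":{"type":"array","items":{"type":"number"}}}},"fingers":{"type":"number"},"newtons":{"type":"number"}},"required":["increments"]}

```bash
ls; mkdir -p pics; python3 - <<'E'
from station import manip
import cv2,numpy as np
for n in ["scene","top","wrist"]:
    s=manip.sense()
    p,d=manip.snapshot(n)
    cv2.imwrite(f"pics/{n}0.png",p[:,:,::-1]); np.save(f"pics/{n}0.npy",d)
    m=manip.camera_model(n); print(n,{k:np.round(v,4).tolist() for k,v in m.items()})
print(manip.sense()); print(manip.finger_overhang)
E
```

```text
pics
scene {'mtx': [[467.0116, 0.0, 327.2509], [0.0, 467.0116, 237.419], [0.0, 0.0, 1.0]], 'R': [[0.5172, -0.8556, -0.0225], [-0.4074, -0.223, -0.8856], [0.7527, 0.4672, -0.4638]], 't': [-0.3148, 0.3244, 0.9751]}
top {'mtx': [[435.7776, 0.0, 319.0293], [0.0, 435.7776, 243.6284], [0.0, 0.0, 1.0]], 'R': [[-0.0256, -0.9997, -0.0041], [-0.9918, 0.0259, -0.125], [0.1251, 0.0009, -0.9921]], 't': [-0.0043, 0.631, 1.5114]}
wrist {'mtx': [[376.0375, 0.0, 315.5068], [0.0, 376.0375, 238.3949], [0.0, 0.0, 1.0]], 'mount': [[0.0001, -0.9498, -0.3127, 0.0806], [1.0, -0.0001, 0.0008, -0.0001], [-0.0008, -0.3127, 0.9498, -0.0697], [0.0, 0.0, 0.0, 1.0]]}
{'t': 0.15, 'q': array([ 9.93503719e-01,  5.28269390e-01,  1.43361297e+00,  2.92354540e-05,
        1.18137994e+00, -1.78492164e-01]), 'qd': array([-0.00073912, -0.00088958, -0.00399607, -0.00096034, -0.00123448,
       -0.00025085]), 'tau': array([ 1.65610560e-03, -4.42740726e+01, -1.78276062e+01, -2.05571523e-04,
        5.67520328e-03,  9.26551902e-08]), 'tcp_pos': array([0.24242303, 0.57560901, 0.30314642]), 'tool_rot': array([ 1.98086854e-01,  9.80184116e-01, -7.70931488e-04, -3.20582286e-04]), 'force': array([-0.43575518, -0.58601288, -0.75171405]), 'ft_torque': array([0.014859  , 0.04532838, 0.01488054]), 'finger_gap': 1.0017254573453767}
0.0726
```

View pics/scene0.png

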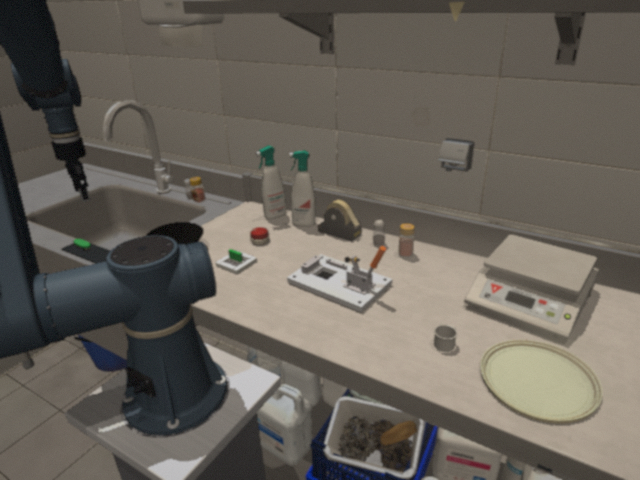

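View pics/top0.png

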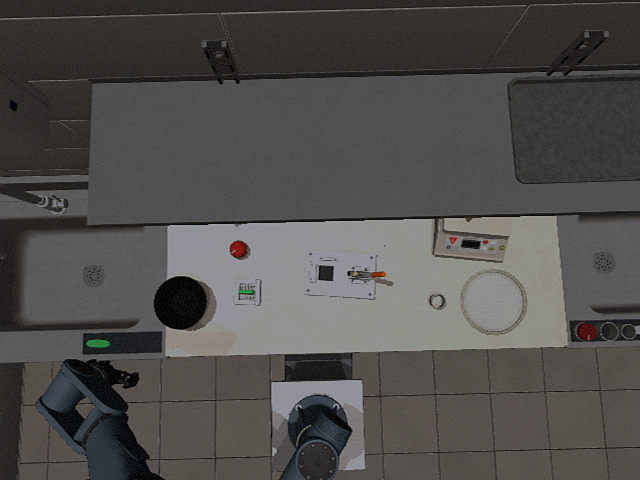

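View pics/wrist0.png

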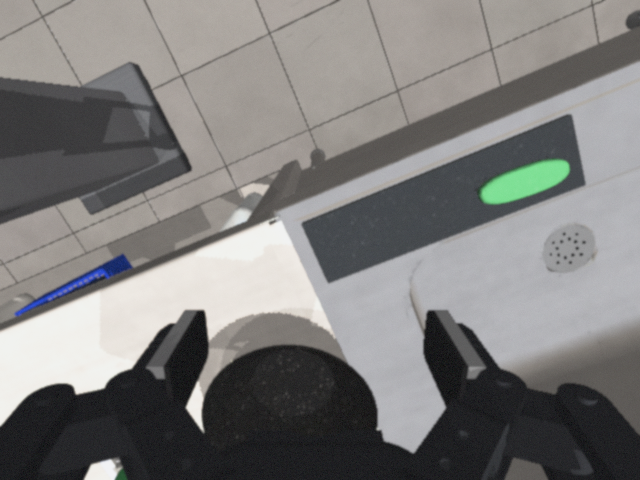

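```bash
python3 - <<'E'
import cv2,numpy as np
p=cv2.imread("pics/top0.png")
c=cv2.resize(p[225:325,215:395],None,fx=4.4,fy=4.4,interpolation=cv2.INTER_CUBIC);cv2.imwrite("pics/top0c.png",c)
p=cv2.imread("pics/scene0.png")
c=cv2.resize(p[210:320,205:405],None,fx=4,fy=4,interpolation=cv2.INTER_CUBIC);cv2.imwrite("pics/scene0c.png",c)
E
```

```text
(no output)
```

View pics/top0c.png

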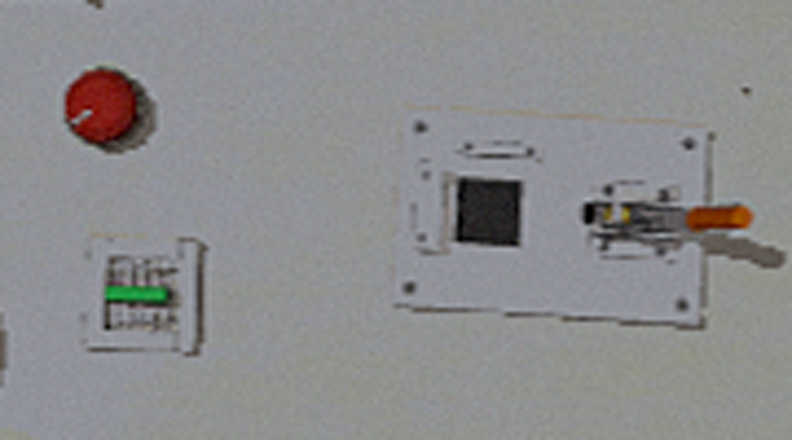

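View pics/scene0c.png

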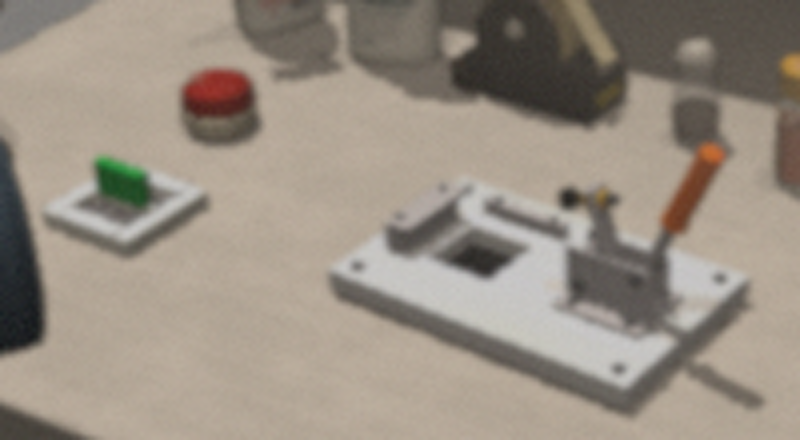

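```bash
cat > h.py <<'E'
from station import manip
import cv2,numpy as np
from scipy.spatial.transform import Rotation as Ro
def fixed(name):
    m=manip.camera_model(name); return np.array(m["mtx"]),np.array(m["R"]),np.array(m["t"])
def wristcam(s):
    m=manip.camera_model("wrist"); M=np.array(m["mount"])
    Rt=Ro.from_quat(s["tool_rot"]).as_matrix()
    Rwc=Rt@M[:3,:3]; twc=Rt@M[:3,3]+s["tcp_pos"]
    return np.array(m["mtx"]),Rwc.T,-Rwc.T@twc
def ray(cam,uv,z):
    K,R,t=cam; uv=np.atleast_2d(np.array(uv,float))
    d=np.c_[uv,np.ones(len(uv))]@np.linalg.inv(K).T@R
    c=-R.T@t
    return c+d*((z-c[2])/d[:,2])[:,None]
def proj(cam,X):
    K,R,t=cam; X=np.atleast_2d(X); p=(X@R.T+t)@K.T; return p[:,:2]/p[:,2:]
def show(s):
    print("t",round(s["t"],2),"tcp",np.round(s["tcp_pos"],4),"rot",np.round(Ro.from_quat(s["tool_rot"]).as_matrix(),3).tolist(),"F",np.round(s["force"],2),"gap",round(s["finger_gap"],3),"q",np.round(s["q"],3))
E
python3 - <<'E'
from h import *
c=fixed("top")
f=lambda l: [(215+u/4.4-.4,225+v/4.4-.4) for u,v in l]
print("bed corners (FL,FR,NR,NL)",np.round(ray(c,f([(404,105),(712,130),(705,325),(394,303)]),.022),4))
print("grid corners",np.round(ray(c,f([(93,237),(203,240),(196,354),(86,348)]),.008),4))
print("fin ends top",np.round(ray(c,f([(105,294),(172,294)]),.0465),4))
print("timer",ray(c,f([(102,105)]),.046), "handle tip",ray(c,f([(748,216)]),.161))
for n in ["top"]:
    d=np.load("pics/top0.npy"); print(d[100,300], d[280,247])
    K,R,t=c
    for (u,v) in [(300,100),(300,210),(300,190)]:
        X=R.T@(np.linalg.inv(K)@[u,v,1]*d[v,u]-t); print(u,v,X)
show(manip.sense())
E
```

```text
bed corners (FL,FR,NR,NL) [[ 0.6166  0.0252  0.022 ]
 [ 0.5896 -0.2254  0.022 ]
 [ 0.4321 -0.2132  0.022 ]
 [ 0.4561  0.0368  0.022 ]]
grid corners [[0.5162 0.2823 0.008 ]
 [0.5115 0.1923 0.008 ]
 [0.4193 0.1988 0.008 ]
 [0.4264 0.2881 0.008 ]]
fin ends top [[0.4688 0.2654 0.0465]
 [0.4674 0.2121 0.0465]]
timer [[0.62018272 0.26751448 0.046     ]] handle tip [[ 0.51146733 -0.23112191  0.161     ]]
0.8933671 1.5598916
300 100 [0.84150941 0.01014556 0.72905362]
300 210 [0.61287378 0.01494907 0.72497199]
300 190 [0.65357679 0.01410741 0.7254145 ]
t 0.15 tcp [0.2424 0.5756 0.3031] rot [[-0.922, 0.388, -0.001], [0.388, 0.922, -0.001], [0.0, -0.002, -1.0]] F [-0.44 -0.59 -0.75] gap 1.002 q [ 0.994  0.528  1.434  0.     1.181 -0.178]
```

```bash
cat >> h.py <<'E'
def plan(target,yaw_y=None,n=None,step=.045):
    """rows from measured pose to target tcp; yaw_y = world angle(deg) of tool y"""
    s=manip.sense(); R=Ro.from_quat(s["tool_rot"]).as_matrix(); p=s["tcp_pos"].copy(); target=np.array(target)
    cur=np.degrees(np.arctan2(R[1,1],R[0,1])); d=0 if yaw_y is None else (yaw_y-cur+90)%180-90
    if n is None: n=max(1,int(np.ceil(max(np.linalg.norm(target-p)/step,abs(d)/8))))
    dp=(target-p)/n; rows=[]
    for i in range(n):
        v=R.T@dp; rows.append([*np.round(v,4),round(-d/n,2)])
        R=Ro.from_euler("z",d/n,degrees=True).as_matrix()@R
    show(s); print("cur yaw_y",round(cur,2),"dist",np.round(target-p,4)); 
    for r in rows: print([float(x) for x in r])
E
python3 -c "
from h import *
plan([.468,.275,.30],-3.5)"
```

```text
t 0.15 tcp [0.2424 0.5756 0.3031] rot [[-0.922, 0.388, -0.001], [0.388, 0.922, -0.001], [0.0, -0.002, -1.0]] F [-0.44 -0.59 -0.75] gap 1.002 q [ 0.994  0.528  1.434  0.     1.181 -0.178]
cur yaw_y 67.15 dist [ 0.2256 -0.3006 -0.0031]
[-0.0361, -0.021, 0.0004, 7.85]
[-0.0386, -0.0159, 0.0004, 7.85]
[-0.0404, -0.0105, 0.0004, 7.85]
[-0.0415, -0.0049, 0.0003, 7.85]
[-0.0418, 0.0008, 0.0003, 7.85]
[-0.0412, 0.0065, 0.0003, 7.85]
[-0.04, 0.0121, 0.0003, 7.85]
[-0.0379, 0.0174, 0.0003, 7.85]
[-0.0352, 0.0225, 0.0003, 7.85]
```

Request:
apply_moves(increments=[[[-0.036,-0.021,0,7.8],[-0.039,-0.016,0,7.8],[-0.04,-0.0105,0,7.8],[-0.0415,-0.005,0,7.8],[-0.042,0.001,0,7.8]]])

```text
t: 0.65
tcp_pos: [0.3668, 0.4068, 0.3011]
tool_rot: [0.52, 0.854, -0.001, -0.001]
force: [0.8, 0.6, -0.4]
finger_gap: 1.004
```

```bash
python3 -c "
from h import *
plan([.468,.275,.30],-3.5)"
```

```text
t 0.65 tcp [0.3668 0.4068 0.3011] rot [[-0.458, 0.889, -0.002], [0.889, 0.458, -0.0], [0.001, -0.002, -1.0]] F [ 0.79  0.63 -0.44] gap 1.004 q [6.330e-01 4.280e-01 1.630e+00 1.000e-03 1.086e+00 1.560e-01]
cur yaw_y 27.28 dist [ 0.1012 -0.1318 -0.0011]
[-0.0409, 0.0074, 0.0002, 7.69]
[-0.0395, 0.0128, 0.0002, 7.69]
[-0.0375, 0.018, 0.0002, 7.69]
[-0.0347, 0.0228, 0.0002, 7.69]
```

Request:
apply_moves(increments=[[[-0.041,0.0075,0,7.7],[-0.0395,0.013,0,7.7],[-0.0375,0.018,0,7.7],[-0.035,0.023,0,7.7],[0,0,0,0]]])

```text
t: 1.15
tcp_pos: [0.4734, 0.2642, 0.3002]
tool_rot: [0.739, 0.674, -0.001, 0.0]
force: [-0.3, 1.3, -0.1]
finger_gap: 0.999
```

```bash
python3 - <<'E'
from h import *
s=manip.sense(); show(s); p,d=manip.snapshot("wrist"); show(manip.sense())
cv2.imwrite("pics/w1.png",p[:,:,::-1]); np.save("pics/w1.npy",d)
import pickle; pickle.dump(s,open("pics/w1.pkl","wb"))
E
```

```text
t 1.15 tcp [0.4734 0.2642 0.3002] rot [[0.091, 0.996, -0.002], [0.996, -0.091, -0.002], [-0.002, -0.001, -1.0]] F [-0.29  1.26 -0.15] gap 0.999 q [ 0.303  0.422  1.644 -0.002  1.078  0.396]
t 1.2 tcp [0.4717 0.2656 0.3   ] rot [[0.089, 0.996, -0.004], [0.996, -0.089, -0.001], [-0.001, -0.004, -1.0]] F [-0.13  0.61 -0.53] gap 1.001 q [0.306 0.421 1.645 0.    1.079 0.395]
```

View pics/w1.png

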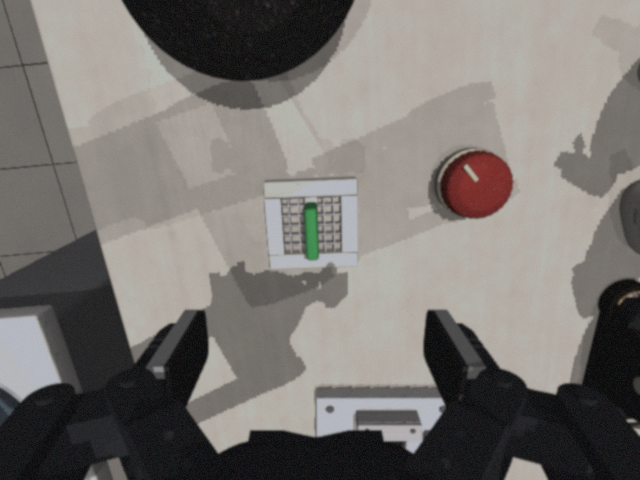

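```bash
python3 - <<'E'
from h import *
import pickle
p=cv2.imread("pics/w1.png"); s=pickle.load(open("pics/w1.pkl","rb")); cam=wristcam(s)
c=cv2.resize(p[165:285,250:375],None,fx=5,fy=5,interpolation=cv2.INTER_CUBIC);cv2.imwrite("pics/w1c.png",c)
hsv=cv2.cvtColor(p,cv2.COLOR_BGR2HSV); m=cv2.inRange(hsv,(45,100,60),(80,255,255)); m[:, :250]=0;m[:,375:]=0;m[300:]=0
pts=cv2.findNonZero(m)[:,0]; print(cv2.minAreaRect(pts), np.median(ray(cam,pts,.0465),axis=0), len(pts))
d=np.load("pics/w1.npy"); print(d[195,310],d[225,311])
for uv in [(310,188),(312,222)]:
    K,R,t=cam; print(R.T@(np.linalg.inv(K)@[*uv,1]*d[uv[1],uv[0]]-t))
E
```

```text
((311.0, 231.0), (54.0, 12.0), 90.0) [0.46700144 0.24523387 0.0465    ] 633
0.3593657 0.33740765
[0.46880795 0.27837144 0.01546041]
[0.46864275 0.25316647 0.04523441]
```

View pics/w1c.png

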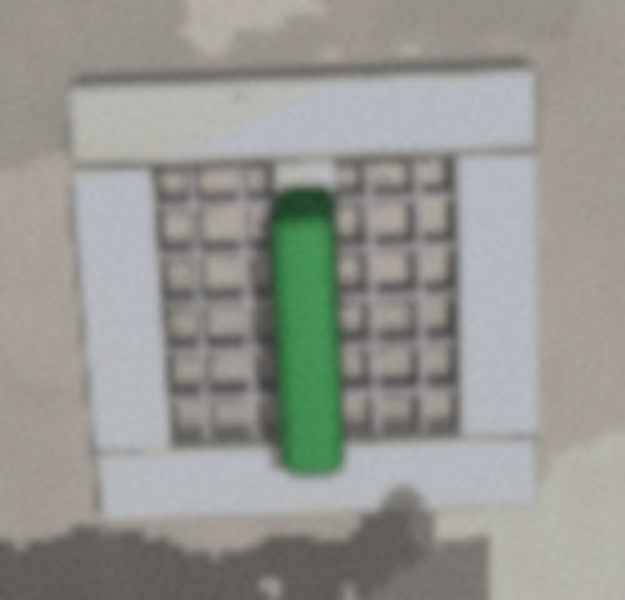

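```bash
python3 - <<'E'
from h import *
import pickle
s=pickle.load(open("pics/w1.pkl","rb")); cam=wristcam(s)
f=lambda l:[(250+(u+.5)/5-.5,165+(v+.5)/5-.5) for u,v in l]
X=ray(cam,f([(72,85),(534,70),(536,500),(101,516)]),.016); print(np.round(X,4),X.mean(0))
for i in range(4):
    e=X[(i+1)%4]-X[i]; print(np.linalg.norm(e),np.degrees(np.arctan2(e[1],e[0])))
F=ray(cam,f([(273,215),(333,215),(342,472),(285,472)]),.0465); print(np.round(F,4),F.mean(0))
e=(F[0]+F[1]-F[2]-F[3])/2; print(np.linalg.norm(e),np.degrees(np.arctan2(e[1],e[0])))
E
```

```text
[[0.4262 0.2885 0.016 ]
 [0.5132 0.2834 0.016 ]
 [0.5086 0.1962 0.016 ]
 [0.4202 0.2007 0.016 ]] [0.4670398  0.24217732 0.016     ]
0.08715624167973955 -3.361549209181399
0.08733939352374068 -93.01683364549874
0.08845342481433786 177.07182597633076
0.08801021385021546 86.13769482097474
[[0.4631 0.2673 0.0465]
 [0.4736 0.2663 0.0465]
 [0.4709 0.2177 0.0465]
 [0.4604 0.2187 0.0465]] [0.46698879 0.24250665 0.0465    ]
0.04864320982434385 86.78834165170454
```

```bash
python3 -c "
from h import *
plan([.525,-.08,.32],-5.2)"
```

```text
t 1.2 tcp [0.4717 0.2656 0.3   ] rot [[0.089, 0.996, -0.004], [0.996, -0.089, -0.001], [-0.001, -0.004, -1.0]] F [-0.13  0.61 -0.53] gap 1.001 q [0.306 0.421 1.645 0.    1.079 0.395]
cur yaw_y -5.08 dist [ 0.0533 -0.3456  0.02  ]
[-0.0424, 0.0105, -0.0025, 0.01]
[-0.0424, 0.0105, -0.0025, 0.01]
[-0.0424, 0.0105, -0.0025, 0.01]
[-0.0424, 0.0105, -0.0025, 0.01]
[-0.0424, 0.0105, -0.0025, 0.01]
[-0.0424, 0.0105, -0.0025, 0.01]
[-0.0424, 0.0105, -0.0025, 0.01]
[-0.0424, 0.0105, -0.0025, 0.01]
```

Request:
apply_moves(increments=[[[-0.042,0.0105,-0.0025,0],[-0.042,0.0105,-0.0025,0],[-0.042,0.0105,-0.0025,0],[-0.042,0.0105,-0.0025,0],[-0.042,0.0105,-0.0025,0]]])

```text
t: 1.7
tcp_pos: [0.5038, 0.0552, 0.3112]
tool_rot: [0.731, 0.683, -0.002, -0.004]
force: [1.3, -0.1, -0.2]
finger_gap: 1.002
```

Request:
apply_moves(increments=[[[-0.042,0.0105,-0.0025,0],[-0.042,0.0105,-0.0025,0],[-0.04,0.01,-0.0025,0],[0,0,0,0],[0,0,0,0]]])

```text
t: 2.2
tcp_pos: [0.5269, -0.0742, 0.318]
tool_rot: [0.729, 0.685, -0.001, -0.004]
force: [-0.0, -0.4, 0.6]
finger_gap: 0.998
```

```bash
cat >> h.py <<'E'
def wsnap(n):
    import pickle
    s=manip.sense(); show(s); p,d=manip.snapshot("wrist"); s2=manip.sense(); print("moved",np.round(s2["tcp_pos"]-s["tcp_pos"],5))
    cv2.imwrite(f"pics/{n}.png",p[:,:,::-1]); np.save(f"pics/{n}.npy",d); pickle.dump(s,open(f"pics/{n}.pkl","wb"))
def wload(n):
    import pickle
    s=pickle.load(open(f"pics/{n}.pkl","rb")); return cv2.imread(f"pics/{n}.png"),np.load(f"pics/{n}.npy"),wristcam(s)
E
python3 -c "
from h import *
wsnap('w2')"
```

```text
t 2.2 tcp [ 0.5269 -0.0742  0.318 ] rot [[0.062, 0.998, -0.008], [0.998, -0.062, 0.005], [0.004, -0.008, -1.0]] F [-0.04 -0.44  0.55] gap 0.998 q [-0.351  0.388  1.644  0.002  1.119 -0.289]
moved [2.2e-04 1.0e-04 5.0e-05]
```

View pics/w2.png

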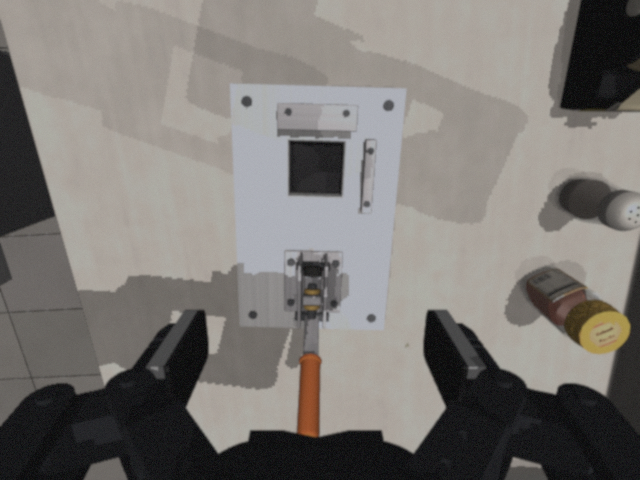

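```bash
python3 - <<'E'
from h import *
p,d,cam=wload('w2')
c=cv2.resize(p[75:225,222:412],None,fx=4,fy=4,interpolation=cv2.INTER_CUBIC);cv2.imwrite("pics/w2a.png",c)
c=cv2.resize(p[225:345,222:412],None,fx=4,fy=4,interpolation=cv2.INTER_CUBIC);cv2.imwrite("pics/w2b.png",c)
E
```

```text
(no output)
```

View pics/w2a.png

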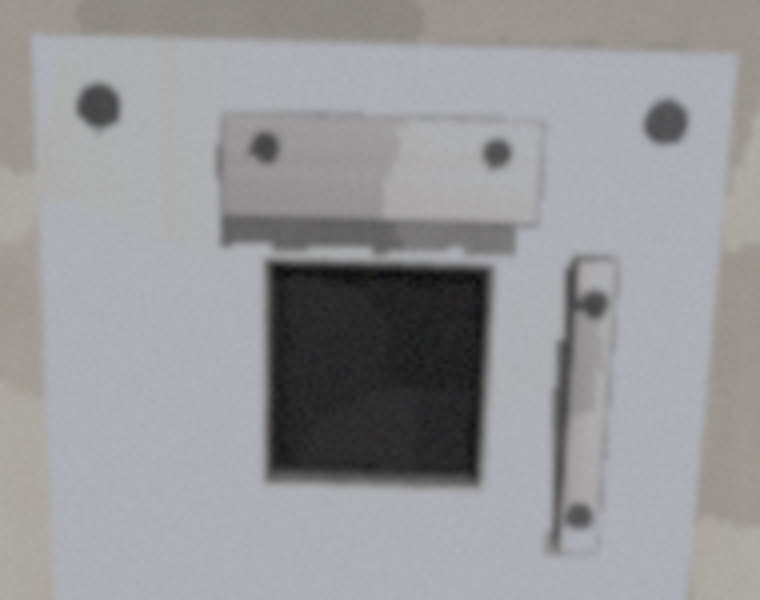

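View pics/w2b.png

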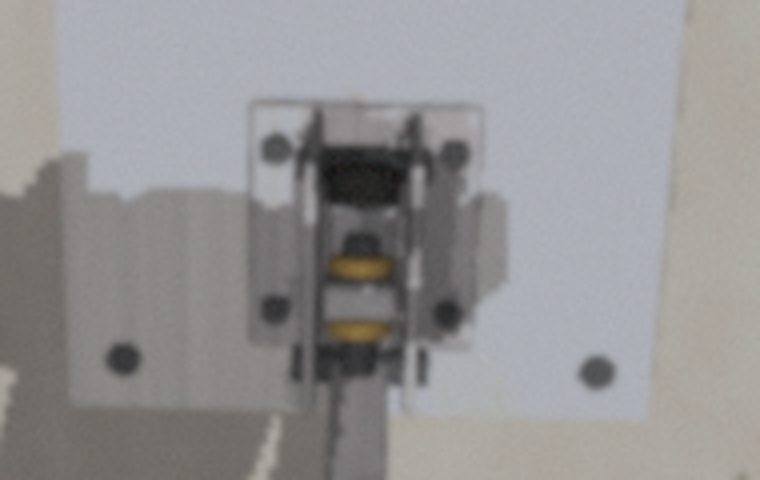

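```bash
python3 - <<'E'
from h import *
from scipy.optimize import least_squares
p,d,cam=wload('w2')
A=lambda u,v:(222+(u+.5)/4-.5,75+(v+.5)/4-.5)
B=lambda u,v:(222+(u+.5)/4-.5,225+(v+.5)/4-.5)
ob=[((-80,150,22),A(32,36)),((80,150,22),A(738,53)),((-80,-100,22),B(70,405)),((80,-100,22),B(648,417)),
((-26,101,22),A(268,263)),((26,101,22),A(492,268)),((26,49,22),A(481,485)),((-26,49,22),A(266,480)),
((45,105,34),A(576,259)),((55,105,34),A(617,261)),((55,35,34),A(600,550)),((45,35,34),A(560,548)),
((-35,134,45.5),A(221,112)),((35,134,45.5),A(546,120)),((35,112,45.5),A(540,227)),((-35,112,45.5),A(220,218))]
M=np.array([o[0] for o in ob])/1e3; U=np.array([o[1] for o in ob])
def T(x,M=M):
    return M@Ro.from_euler("z",x[2]).as_matrix().T+[x[0],x[1],x[3] if len(x)>3 else 0]
for x0 in ([.52,-.12,-.09],[.52,-.12,-.09,0]):
    r=least_squares(lambda x:(proj(cam,T(x))-U).ravel(),x0,loss="soft_l1")
    print(r.x,np.degrees(r.x[2]));
print(np.round(proj(cam,T(r.x))-U,2).tolist())
# constrained z, using ray on individual
X=ray(cam,U[:4],.022); print(np.round(X,4), X.mean(0))
E
```

```text
[ 0.51984667 -0.11684994 -0.08736295] -5.005528389103259
[ 0.51992617 -0.11696399 -0.08686689 -0.00157528] -4.9771059301222325
[[0.17, -0.28], [-0.19, 0.04], [0.91, -0.42], [0.1, 0.35], [0.45, 0.15], [-0.74, 0.33], [-0.5, 0.13], [0.79, 0.01], [0.07, -0.54], [0.75, -0.76], [-0.39, 1.34], [-0.67, 1.57], [-0.18, -0.2], [-0.23, -0.09], [-0.22, -0.32], [0.24, -0.14]]
[[ 0.4534  0.039   0.022 ]
 [ 0.6125  0.0255  0.022 ]
 [ 0.4309 -0.2092  0.022 ]
 [ 0.5906 -0.2221  0.022 ]] [ 0.52183929 -0.09169544  0.022     ]
```

```bash
python3 -c "
from h import *
plan([.467,.2423,.2],-3.2)"
```

```text
t 2.25 tcp [ 0.5271 -0.0741  0.318 ] rot [[0.061, 0.998, -0.008], [0.998, -0.061, 0.004], [0.003, -0.008, -1.0]] F [-0.08 -1.42  0.74] gap 1.0 q [-3.500e-01  3.880e-01  1.644e+00  1.000e-03  1.118e+00 -2.890e-01]
cur yaw_y -3.52 dist [-0.0601  0.3164 -0.118 ]
[0.039, -0.0098, 0.015, -0.04]
[0.039, -0.0098, 0.015, -0.04]
[0.039, -0.0098, 0.015, -0.04]
[0.039, -0.0097, 0.015, -0.04]
[0.039, -0.0097, 0.015, -0.04]
[0.039, -0.0097, 0.015, -0.04]
[0.039, -0.0097, 0.015, -0.04]
[0.039, -0.0096, 0.015, -0.04]
```

Request:
apply_moves(increments=[[[0.039,-0.0098,0.015,0],[0.039,-0.0098,0.015,0],[0.039,-0.0098,0.015,0],[0.039,-0.0098,0.015,0],[0.039,-0.0098,0.015,0]]])

```text
t: 2.75
tcp_pos: [0.4888, 0.1332, 0.2436]
tool_rot: [0.727, 0.686, 0.001, -0.001]
force: [1.0, 1.2, 0.1]
finger_gap: 1.0
```

Request:
apply_moves(increments=[[[0.039,-0.0098,0.015,0],[0.039,-0.0098,0.015,0],[0.039,-0.0098,0.015,0],[0,0,0,0],[0,0,0,0]]])

```text
t: 3.25
tcp_pos: [0.4539, 0.2691, 0.1954]
tool_rot: [0.719, 0.695, -0.001, -0.003]
force: [-0.1, -0.8, 0.2]
finger_gap: 0.993
```

```bash
python3 -c "
from h import *
plan([.467,.2423,.130],-3.2)"
```

```text
t 3.25 tcp [0.4539 0.2691 0.1954] rot [[0.035, 0.999, -0.007], [0.999, -0.035, 0.003], [0.003, -0.007, -1.0]] F [-0.13 -0.82  0.22] gap 0.993 q [0.321 0.56  1.773 0.007 0.814 0.351]
cur yaw_y -1.99 dist [ 0.0131 -0.0268 -0.0654]
[-0.0133, 0.0073, 0.0326, 0.6]
[-0.0132, 0.0074, 0.0326, 0.6]
```

Request:
apply_moves(increments=[[[-0.009,0.0045,0.015,0.4],[-0.009,0.0045,0.015,0.4],[-0.006,0.003,0.012,0.2],[0,0,0.01,0],[0,0,0,0]]])

```text
t: 3.75
tcp_pos: [0.4641, 0.2445, 0.1439]
tool_rot: [0.724, 0.689, 0.0, -0.003]
force: [-0.1, 0.5, 0.6]
finger_gap: 1.0
```

```bash
python3 -c "
from h import *
plan([.467,.2423,.130],-3.2)
wsnap('w3')"
```

```text
t 3.75 tcp [0.4641 0.2445 0.1439] rot [[0.05, 0.999, -0.003], [0.999, -0.05, 0.004], [0.004, -0.004, -1.0]] F [-0.12  0.49  0.56] gap 1.0 q [0.27  0.646 1.812 0.008 0.686 0.313]
cur yaw_y -2.84 dist [ 0.0029 -0.0022 -0.0139]
[-0.0021, 0.0031, 0.0139, 0.36]
t 3.75 tcp [0.4641 0.2445 0.1439] rot [[0.05, 0.999, -0.003], [0.999, -0.05, 0.004], [0.004, -0.004, -1.0]] F [-0.12  0.49  0.56] gap 1.0 q [0.27  0.646 1.812 0.008 0.686 0.313]
moved [0.00034 0.00017 0.00051]
```

View pics/w3.png

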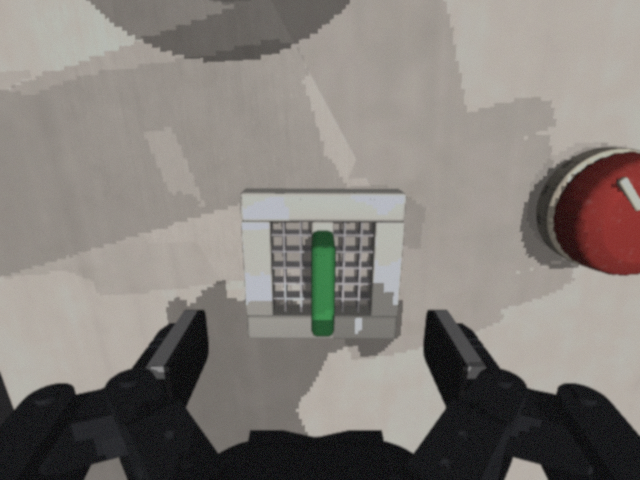

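```bash
python3 - <<'E'
from h import *
p,d,cam=wload('w3')
F=ray(cam,[(312,247),(332,247),(333,333),(313,334)],.0465); print(np.round(F,4),F.mean(0))
X=ray(cam,[(242,192),(404,192),(397,337),(250,338)],.016);print(np.round(X,4),X.mean(0))
plan([.467,.2423,.095],-3.2,n=4)
E
```

```text
[[0.4629 0.2661 0.0465]
 [0.4723 0.2657 0.0465]
 [0.4712 0.2193 0.0465]
 [0.461  0.2192 0.0465]] [0.46685244 0.24256744 0.0465    ]
[[0.4264 0.2883 0.016 ]
 [0.5125 0.2841 0.016 ]
 [0.5103 0.1955 0.016 ]
 [0.4214 0.199  0.016 ]] [0.46761864 0.24171905 0.016     ]
t 3.8 tcp [0.4644 0.2447 0.1444] rot [[0.049, 0.999, -0.002], [0.999, -0.049, 0.004], [0.004, -0.003, -1.0]] F [-0.49 -0.44  1.03] gap 0.999 q [0.27  0.645 1.811 0.008 0.686 0.313]
cur yaw_y -2.83 dist [ 0.0026 -0.0024 -0.0494]
[-0.0006, 0.0007, 0.0124, 0.09]
[-0.0006, 0.0007, 0.0124, 0.09]
[-0.0006, 0.0007, 0.0124, 0.09]
[-0.0006, 0.0007, 0.0124, 0.09]
```

Consistent. Descend, then close.

Request:
apply_moves(increments=[[[-0.001,0.001,0.0125,0.1],[-0.001,0.001,0.0125,0.1],[-0.0005,0.001,0.0125,0.1],[0,0,0.008,0],[0,0,0.004,0]]])

```text
t: 4.3
tcp_pos: [0.4685, 0.2426, 0.0921]
tool_rot: [0.726, 0.687, 0.002, -0.002]
force: [-0.6, -0.6, -0.2]
finger_gap: 0.996
```

```bash
python3 -c "
from h import *
plan([.467,.2423,.095],-3.2)"
```

```text
t 4.3 tcp [0.4685 0.2426 0.0921] rot [[0.055, 0.998, 0.001], [0.998, -0.055, 0.005], [0.005, 0.001, -1.0]] F [-0.63 -0.6  -0.19] gap 0.996 q [0.264 0.743 1.824 0.009 0.572 0.311]
cur yaw_y -3.14 dist [-0.0015 -0.0003  0.0029]
[-0.0003, -0.0014, -0.0029, 0.06]
```

Request:
apply_moves(increments=[[[0,-0.0015,-0.003,0],[0,0,0,0],[0,0,0,0],[0,0,0,0],[0,0,0,0]]], fingers=0, newtons=30)

```text
t: 4.8
tcp_pos: [0.4668, 0.2429, 0.0952]
tool_rot: [0.726, 0.688, 0.002, -0.002]
force: [4.8, -2.2, 3.7]
finger_gap: 0.141
```

Request:
apply_moves(increments=[[[0,0,0,0],[0,0,0,0],[0,0,0,0]]])

```text
t: 5.1
tcp_pos: [0.4668, 0.243, 0.0953]
tool_rot: [0.726, 0.688, 0.002, -0.001]
force: [0.5, 0.5, -1.8]
finger_gap: 0.133
```

```bash
python3 -c "
from h import *
show(manip.sense())"
```

```text
t 5.1 tcp [0.4668 0.243  0.0953] rot [[0.054, 0.999, 0.002], [0.999, -0.054, 0.006], [0.006, 0.001, -1.0]] F [ 0.54  0.48 -1.83] gap 0.133 q [0.265 0.737 1.827 0.009 0.575 0.312]
```

Request:
apply_moves(increments=[[[0,0,-0.01,0],[0,0,-0.02,0],[0,0,-0.03,0],[0,0,-0.025,0],[0,0,0,0]]])

```text
t: 5.6
tcp_pos: [0.4648, 0.2419, 0.1828]
tool_rot: [0.726, 0.688, -0.0, -0.003]
force: [0.6, 0.6, -3.9]
finger_gap: 0.132
```

```bash
cat >> h.py <<'E'
BO=np.array([.5199,-.1169]); BY=np.radians(-5.0)
def bw(x,y): # bed mm->world xy
    return BO+np.array([[np.cos(BY),-np.sin(BY)],[np.sin(BY),np.cos(BY)]])@np.array([x,y])/1e3
def wb(p):
    return (np.array([[np.cos(BY),np.sin(BY)],[-np.sin(BY),np.cos(BY)]])@(np.array(p[:2])-BO))*1e3
E
python3 -c "
from h import *
plan([*bw(-4,62),.185],-5.0,step=.04)"
```

```text
t 5.6 tcp [0.4648 0.2419 0.1828] rot [[0.054, 0.999, -0.005], [0.999, -0.054, 0.004], [0.004, -0.005, -1.0]] F [ 0.63  0.59 -3.9 ] gap 0.132 q [0.264 0.577 1.791 0.007 0.777 0.314]
cur yaw_y -3.11 dist [ 0.0565 -0.2967  0.0022]
[-0.0366, 0.0091, -0.0005, 0.24]
[-0.0366, 0.0092, -0.0005, 0.24]
[-0.0366, 0.0094, -0.0005, 0.24]
[-0.0365, 0.0095, -0.0005, 0.24]
[-0.0365, 0.0097, -0.0005, 0.24]
[-0.0365, 0.0098, -0.0005, 0.24]
[-0.0364, 0.01, -0.0005, 0.24]
[-0.0364, 0.0101, -0.0005, 0.24]
```

Force shows about 2.5–3 N of load, so the grid is lifted. Traverse.

Request:
apply_moves(increments=[[[-0.036,0.009,-0.0005,0.25],[-0.036,0.009,-0.0005,0.25],[-0.036,0.009,-0.0005,0.25],[-0.036,0.0095,-0.0005,0.25],[-0.036,0.0095,-0.0005,0.25]]])

```text
t: 6.1
tcp_pos: [0.4974, 0.0587, 0.182]
tool_rot: [0.73, 0.683, -0.001, -0.005]
force: [0.6, 0.9, -3.5]
finger_gap: 0.131
```

Request:
apply_moves(increments=[[[-0.036,0.01,-0.0005,0.25],[-0.03,0.009,-0.0005,0.25],[-0.015,0.005,-0.0005,0.1],[0,0,0,0],[0,0,0,0]]])

```text
t: 6.6
tcp_pos: [0.5142, -0.0318, 0.178]
tool_rot: [0.737, 0.676, -0.003, -0.007]
force: [0.6, 0.1, -3.0]
finger_gap: 0.134
```

```bash
python3 -c "
from h import *
plan([*bw(-4,60),.15],-5.0,n=3); wsnap('w4'); print(wb(manip.sense()['tcp_pos']))"
```

```text
t 6.6 tcp [ 0.5142 -0.0318  0.178 ] rot [[0.085, 0.996, -0.015], [0.996, -0.085, 0.007], [0.006, -0.015, -1.0]] F [ 0.61  0.13 -2.97] gap 0.134 q [-0.28   0.58   1.809  0.004  0.768 -0.197]
cur yaw_y -4.9 dist [ 0.0069 -0.025  -0.028 ]
[-0.0082, 0.0031, 0.0092, 0.03]
[-0.0082, 0.0031, 0.0092, 0.03]
[-0.0082, 0.0032, 0.0092, 0.03]
t 6.6 tcp [ 0.5142 -0.0318  0.178 ] rot [[0.085, 0.996, -0.015], [0.996, -0.085, 0.007], [0.006, -0.015, -1.0]] F [ 0.61  0.13 -2.97] gap 0.134 q [-0.28   0.58   1.809  0.004  0.768 -0.197]
moved [-3.0e-05  2.4e-04  0.0e+00]
[-13.10018311  84.56361239]
```

View pics/w4.png

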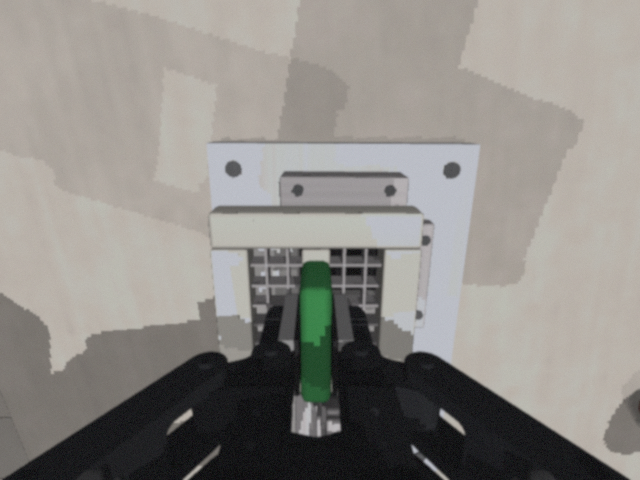

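Request:
apply_moves(increments=[[[-0.007,0.003,0.006,0],[-0.008,0.003,0.006,0],[-0.006,0.002,0.006,0],[0,0,0.006,0],[0,0,0,0]]])

```text
t: 7.15
tcp_pos: [0.5192, -0.0511, 0.1506]
tool_rot: [0.735, 0.678, -0.004, -0.009]
force: [-0.1, -0.0, -3.5]
finger_gap: 0.13
```

```bash
python3 -c "
from h import *
plan([*bw(-4,60),.125],-5.0,n=3); print(wb(manip.sense()['tcp_pos']))"
```

```text
t 7.15 tcp [ 0.5192 -0.0511  0.1506] rot [[0.08, 0.997, -0.017], [0.997, -0.079, 0.008], [0.006, -0.018, -1.0]] F [-0.06 -0.03 -3.5 ] gap 0.13 q [-0.313  0.635  1.806  0.003  0.72  -0.236]
cur yaw_y -4.56 dist [ 0.0019 -0.0057 -0.0256]
[-0.0019, 0.0009, 0.0085, 0.15]
[-0.0019, 0.0009, 0.0085, 0.15]
[-0.0019, 0.001, 0.0085, 0.15]
[-6.41193051 65.53345426]
```

Request:
apply_moves(increments=[[[-0.003,0.002,0.009,0.2],[-0.003,0.001,0.009,0.2],[-0.001,0.001,0.007,0],[0,0,0.004,0]]])

```text
t: 7.55
tcp_pos: [0.5227, -0.0585, 0.1193]
tool_rot: [0.737, 0.676, -0.004, -0.008]
force: [-0.1, -0.5, -3.3]
finger_gap: 0.134
```

```bash
python3 -c "
from h import *
plan([*bw(-4,59),.1173],-5.0,n=3); print(wb(manip.sense()['tcp_pos']))"
```

```text
t 7.55 tcp [ 0.5227 -0.0585  0.1193] rot [[0.087, 0.996, -0.017], [0.996, -0.087, 0.008], [0.006, -0.017, -1.0]] F [-0.14 -0.51 -3.31] gap 0.134 q [-0.325  0.695  1.809  0.003  0.656 -0.241]
cur yaw_y -4.97 dist [-0.0016  0.0007 -0.002 ]
[0.0002, -0.0005, 0.0007, 0.01]
[0.0002, -0.0005, 0.0007, 0.01]
[0.0002, -0.0005, 0.0007, 0.01]
[-2.32256047 58.43496502]
```

Request:
apply_moves(increments=[[[0,0,0.001,0],[0,0,0.001,0]]])

```text
t: 7.75
tcp_pos: [0.5221, -0.0583, 0.1175]
tool_rot: [0.737, 0.676, -0.004, -0.009]
force: [-3.7, -0.1, 13.7]
finger_gap: 0.135
```

Request:
apply_moves(increments=[[[0,0,0.001,0],[0,0,0.001,0]]])

```text
t: 7.95
tcp_pos: [0.5222, -0.0583, 0.1178]
tool_rot: [0.737, 0.676, -0.004, -0.008]
force: [-2.3, 0.0, 3.7]
finger_gap: 0.134
```

Request:
apply_moves(increments=[[[0.003,0,0,0],[0.003,0,0,0]]])

```text
t: 8.15
tcp_pos: [0.5231, -0.0523, 0.1183]
tool_rot: [0.737, 0.676, -0.003, -0.007]
force: [-0.3, 0.4, -3.9]
finger_gap: 0.135
```

```bash
python3 -c "
from h import *
show(manip.sense());print(wb(manip.sense()['tcp_pos']));wsnap('w5')"
```

```text
t 8.15 tcp [ 0.5231 -0.0523  0.1183] rot [[0.087, 0.996, -0.015], [0.996, -0.087, 0.007], [0.005, -0.015, -1.0]] F [-0.29  0.41 -3.89] gap 0.135 q [-0.313  0.696  1.811  0.003  0.651 -0.229]
[-2.41981223 64.59523235]
t 8.15 tcp [ 0.5231 -0.0523  0.1183] rot [[0.087, 0.996, -0.015], [0.996, -0.087, 0.007], [0.005, -0.015, -1.0]] F [-0.29  0.41 -3.89] gap 0.135 q [-0.313  0.696  1.811  0.003  0.651 -0.229]
moved [-7.0e-05  5.0e-04 -1.2e-04]
```

View pics/w5.png

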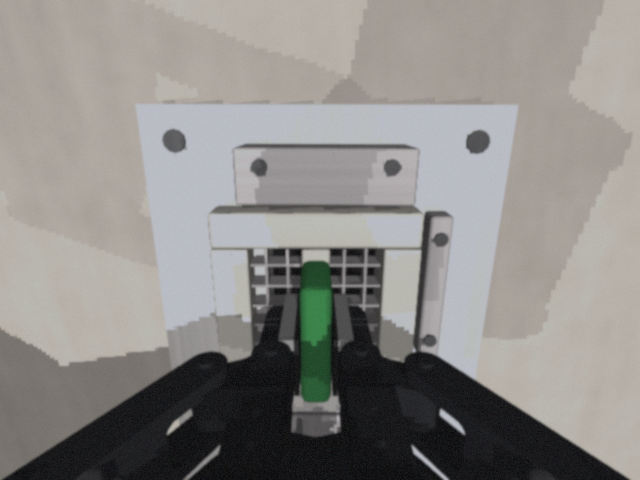

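Request:
apply_moves(increments=[[[0.001,0,0.0012,0],[0.003,0,0.0003,0]]])

```text
t: 8.4
tcp_pos: [0.5238, -0.0491, 0.1178]
tool_rot: [0.736, 0.676, -0.004, -0.006]
force: [-1.4, -2.1, 0.6]
finger_gap: 0.135
```

Request:
apply_moves(increments=[[[0.003,0,0.0003,0]]])

```text
t: 8.5
tcp_pos: [0.5245, -0.0465, 0.1178]
tool_rot: [0.737, 0.676, -0.004, -0.005]
force: [-1.1, -2.3, -0.1]
finger_gap: 0.133
```

```bash
python3 -c "
from h import *
show(manip.sense());print(wb(manip.sense()['tcp_pos']))"
```

```text
t 8.5 tcp [ 0.5245 -0.0465  0.1178] rot [[0.085, 0.996, -0.012], [0.996, -0.085, 0.003], [0.002, -0.013, -1.0]] F [-1.09 -2.33 -0.08] gap 0.133 q [-3.00e-01  6.97e-01  1.81e+00 -1.00e-03  6.47e-01 -2.14e-01]
[-1.55785551 70.57330595]
```

Request:
apply_moves(increments=[[[0.002,0,0,0]]])

```text
t: 8.6
tcp_pos: [0.525, -0.0444, 0.1178]
tool_rot: [0.737, 0.676, -0.003, -0.005]
force: [-0.3, -1.2, -1.2]
finger_gap: 0.13
```

Request:
apply_moves(increments=[[[0.001,0,0,0]]])

```text
t: 8.7
tcp_pos: [0.5252, -0.0433, 0.1177]
tool_rot: [0.737, 0.676, -0.003, -0.005]
force: [-1.1, -2.9, 0.2]
finger_gap: 0.135
```

Request:
apply_moves(increments=[[[0.001,0,0,0]]])

```text
t: 8.8
tcp_pos: [0.5255, -0.0423, 0.1177]
tool_rot: [0.737, 0.676, -0.003, -0.005]
force: [-1.1, -3.8, 0.6]
finger_gap: 0.132
```

```bash
python3 -c "
from h import *
show(manip.sense());print(wb(manip.sense()['tcp_pos']));wsnap('w6')
p,d,c=wload('w6'); cv2.imwrite('pics/w6c.png',cv2.resize(p[90:370,120:520],None,fx=2,fy=2,interpolation=cv2.INTER_CUBIC))"
```

```text
t 8.8 tcp [ 0.5255 -0.0423  0.1177] rot [[0.085, 0.996, -0.011], [0.996, -0.085, 0.002], [0.002, -0.011, -1.0]] F [-1.13 -3.84  0.65] gap 0.132 q [-2.92e-01  6.97e-01  1.81e+00 -1.00e-03  6.46e-01 -2.06e-01]
[-0.97128556 74.81872294]
t 8.8 tcp [ 0.5255 -0.0423  0.1177] rot [[0.085, 0.996, -0.011], [0.996, -0.085, 0.002], [0.002, -0.011, -1.0]] F [-1.13 -3.84  0.65] gap 0.132 q [-2.92e-01  6.97e-01  1.81e+00 -1.00e-03  6.46e-01 -2.06e-01]
moved [ 2.0e-05  1.6e-04 -1.0e-05]
```

View pics/w6c.png

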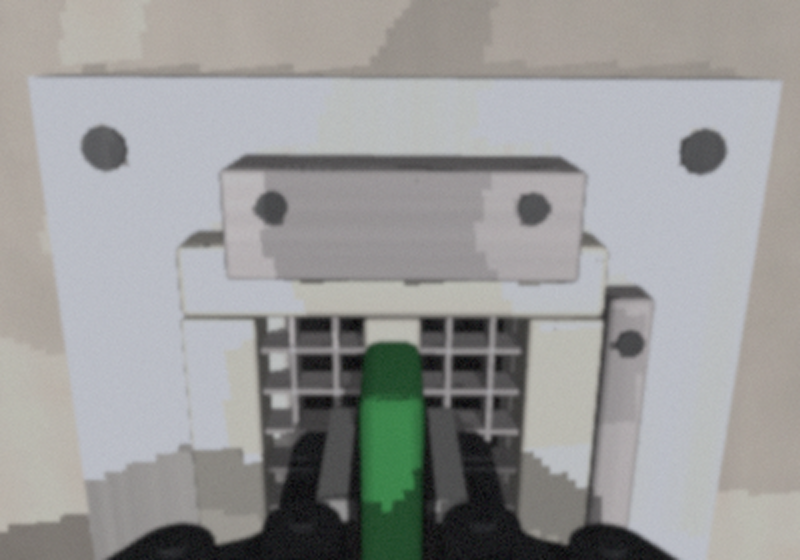

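Request:
apply_moves(increments=[[[0.0008,0,0,0]]])

```text
t: 8.95
tcp_pos: [0.5257, -0.0414, 0.1177]
tool_rot: [0.737, 0.676, -0.003, -0.005]
force: [-1.6, -2.5, 0.1]
finger_gap: 0.134
```

Request:
apply_moves(increments=[[[0.0008,0,0,0]]])

```text
t: 9.05
tcp_pos: [0.5258, -0.0406, 0.1177]
tool_rot: [0.737, 0.676, -0.003, -0.005]
force: [-0.7, -2.3, -0.0]
finger_gap: 0.13
```

Request:
apply_moves(increments=[[[0.0008,0,0,0]]])

```text
t: 9.15
tcp_pos: [0.5259, -0.0398, 0.1177]
tool_rot: [0.737, 0.676, -0.003, -0.004]
force: [-0.5, -2.8, 0.7]
finger_gap: 0.136
```

Request:
apply_moves(increments=[[[0.0006,0,0,0]]])

```text
t: 9.25
tcp_pos: [0.5259, -0.0396, 0.1177]
tool_rot: [0.736, 0.677, -0.004, -0.004]
force: [-2.0, -6.8, 1.1]
finger_gap: 0.136
```

Request:
apply_moves(increments=[[[0.0006,0,0,0]]])

```text
t: 9.35
tcp_pos: [0.526, -0.0396, 0.1178]
tool_rot: [0.736, 0.677, -0.004, -0.004]
force: [-1.5, -5.4, 1.9]
finger_gap: 0.134
```

Request:
apply_moves(increments=[[[0.0006,0,0,0]]])

```text
t: 9.45
tcp_pos: [0.526, -0.0395, 0.1178]
tool_rot: [0.736, 0.677, -0.004, -0.004]
force: [-1.1, -5.1, 0.7]
finger_gap: 0.135
```

Request:
apply_moves(increments=[[[0,0.001,0,0],[0,0.001,0,0]]])

```text
t: 9.65
tcp_pos: [0.5265, -0.0397, 0.1179]
tool_rot: [0.736, 0.677, -0.006, -0.005]
force: [-3.9, -3.3, 4.4]
finger_gap: 0.133
```

Request:
apply_moves(increments=[[[0,0.0006,0,0]]])

```text
t: 9.75
tcp_pos: [0.5266, -0.0397, 0.1179]
tool_rot: [0.736, 0.677, -0.006, -0.006]
force: [-2.0, -4.2, 3.1]
finger_gap: 0.135
```

Request:
apply_moves(increments=[[[0,0.0006,0,0]]])

```text
t: 9.85
tcp_pos: [0.5267, -0.0398, 0.1179]
tool_rot: [0.736, 0.677, -0.006, -0.006]
force: [-3.7, -3.0, 4.0]
finger_gap: 0.13
```

```bash
python3 -c "
from h import *
show(manip.sense());print(wb(manip.sense()['tcp_pos']));wsnap('w7')
p,d,c=wload('w7'); cv2.imwrite('pics/w7c.png',cv2.resize(p[170:370,320:480],None,fx=3,fy=3,interpolation=cv2.INTER_CUBIC))"
```

```text
t 9.85 tcp [ 0.5267 -0.0398  0.1179] rot [[0.083, 0.996, -0.018], [0.997, -0.083, 0.0], [-0.001, -0.018, -1.0]] F [-3.69 -3.03  4.04] gap 0.13 q [-0.285  0.699  1.803 -0.008  0.657 -0.196]
[5.17976020e-02 7.74324248e+01]
t 9.85 tcp [ 0.5267 -0.0398  0.1179] rot [[0.083, 0.996, -0.018], [0.997, -0.083, 0.0], [-0.001, -0.018, -1.0]] F [-3.69 -3.03  4.04] gap 0.13 q [-0.285  0.699  1.803 -0.008  0.657 -0.196]
moved [-1.e-05  2.e-05 -0.e+00]
```

View pics/w7c.png

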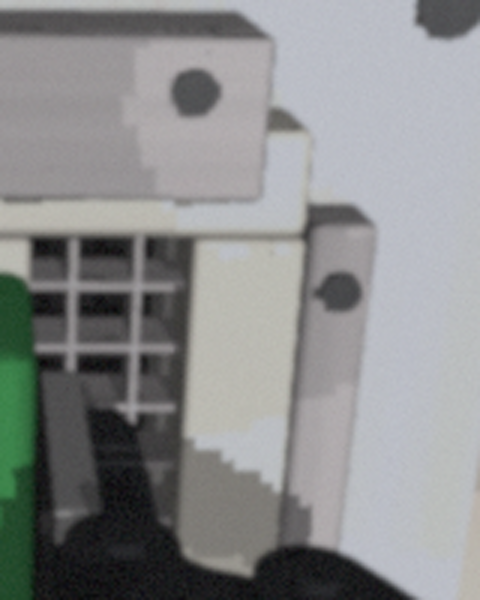

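Request:
apply_moves(increments=[[[0,0,0,0],[0,0,0,0],[0,0,0,0],[0,0,0,0]]], fingers=0.35)

```text
t: 10.3
tcp_pos: [0.5283, -0.0383, 0.1175]
tool_rot: [0.736, 0.677, -0.005, -0.006]
force: [-0.7, -0.5, -0.0]
finger_gap: 0.351
```

```bash
python3 -c "
from h import *
show(manip.sense());print(wb(manip.sense()['tcp_pos']));wsnap('w8')
p,d,c=wload('w8'); cv2.imwrite('pics/w8c.png',cv2.resize(p[170:370,200:480],None,fx=2.8,fy=2.8,interpolation=cv2.INTER_CUBIC))"
```

```text
t 10.3 tcp [ 0.5283 -0.0383  0.1175] rot [[0.083, 0.996, -0.014], [0.997, -0.083, 0.002], [0.001, -0.014, -1.0]] F [-0.69 -0.48 -0.04] gap 0.351 q [-0.282  0.7    1.802 -0.004  0.654 -0.196]
[ 1.4718366  79.07347807]
t 10.3 tcp [ 0.5283 -0.0383  0.1175] rot [[0.083, 0.996, -0.014], [0.997, -0.083, 0.002], [0.001, -0.014, -1.0]] F [-0.69 -0.48 -0.04] gap 0.351 q [-0.282  0.7    1.802 -0.004  0.654 -0.196]
moved [-3.e-05 -4.e-05 -2.e-05]
```

View pics/w8c.png

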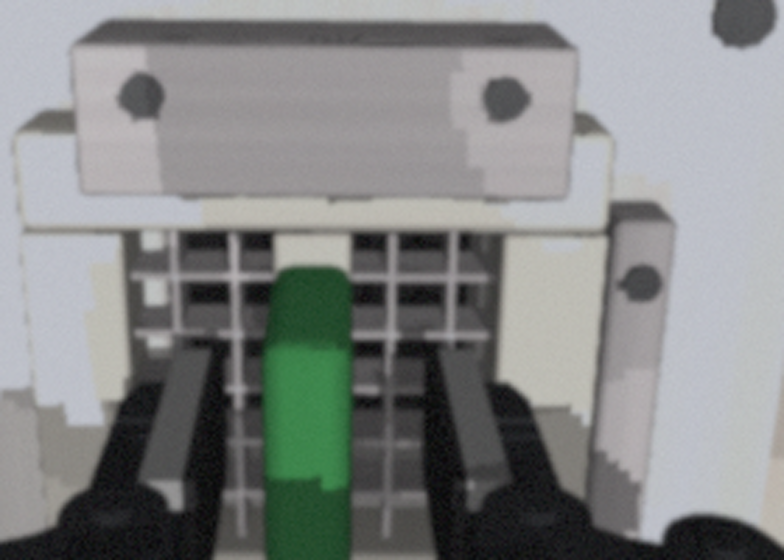

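Request:
apply_moves(increments=[[[0,0.003,0,0],[0,0.002,0,0]]])

```text
t: 10.55
tcp_pos: [0.5335, -0.0384, 0.1173]
tool_rot: [0.736, 0.677, -0.005, -0.006]
force: [0.0, -0.1, -0.1]
finger_gap: 0.351
```

Request:
apply_moves(increments=[[[0,0.001,0,0],[0,0.001,0,0]]])

```text
t: 10.75
tcp_pos: [0.5351, -0.0385, 0.1172]
tool_rot: [0.736, 0.677, -0.005, -0.007]
force: [-3.8, -1.8, 3.2]
finger_gap: 0.347
```

Request:
apply_moves(increments=[[[0,0.001,0,0]]])

```text
t: 10.85
tcp_pos: [0.5352, -0.0385, 0.1171]
tool_rot: [0.736, 0.677, -0.006, -0.007]
force: [-2.7, 0.1, 1.1]
finger_gap: 0.347
```

Request:
apply_moves(increments=[[[0,0.001,0,0]]])

```text
t: 10.95
tcp_pos: [0.5354, -0.0385, 0.1171]
tool_rot: [0.736, 0.677, -0.007, -0.008]
force: [-2.5, 0.1, 2.6]
finger_gap: 0.347
```

Request:
apply_moves(increments=[[[0,0.002,0,0]]])

```text
t: 11.05
tcp_pos: [0.5359, -0.0385, 0.1169]
tool_rot: [0.735, 0.677, -0.008, -0.01]
force: [-5.2, -1.2, 4.9]
finger_gap: 0.35
```

```bash
python3 -c "
from h import *
show(manip.sense());print(wb(manip.sense()['tcp_pos']));wsnap('w9')
p,d,c=wload('w9'); cv2.imwrite('pics/w9c.png',cv2.resize(p[170:370,200:480],None,fx=2.8,fy=2.8,interpolation=cv2.INTER_CUBIC))"
```

```text
t 11.05 tcp [ 0.5359 -0.0385  0.1169] rot [[0.082, 0.996, -0.025], [0.997, -0.082, 0.004], [0.002, -0.025, -1.0]] F [-5.22 -1.22  4.87] gap 0.35 q [-0.278  0.708  1.776 -0.005  0.683 -0.192]
[ 9.15075625 79.53372211]
t 11.05 tcp [ 0.5359 -0.0385  0.1169] rot [[0.082, 0.996, -0.025], [0.997, -0.082, 0.004], [0.002, -0.025, -1.0]] F [-5.22 -1.22  4.87] gap 0.35 q [-0.278  0.708  1.776 -0.005  0.683 -0.192]
moved [ 1.1e-04 -1.0e-05 -0.0e+00]
```

View pics/w9c.png

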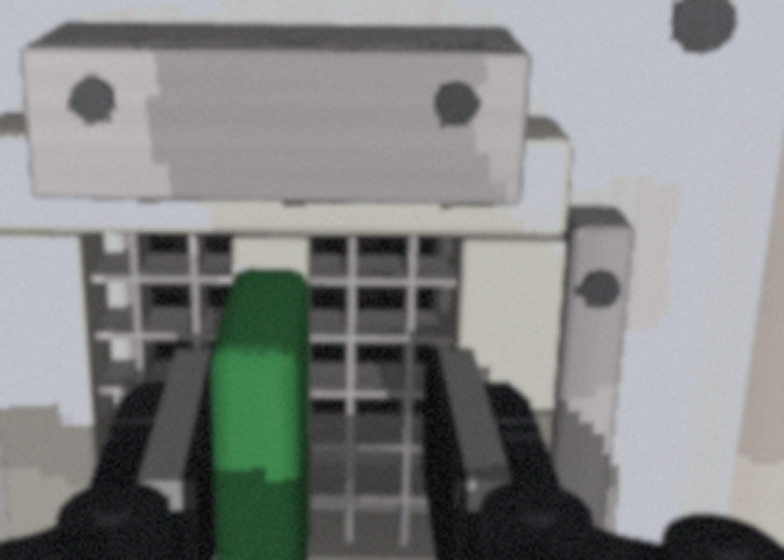

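Request:
apply_moves(increments=[[[0,-0.004,0,0],[0,-0.004,0,0],[0,0,-0.015,0],[0,0,-0.03,0],[0,0,-0.04,0]]])

```text
t: 11.6
tcp_pos: [0.5299, -0.0379, 0.1994]
tool_rot: [0.736, 0.677, -0.008, -0.011]
force: [0.2, 0.2, 0.4]
finger_gap: 0.351
```

Request:
apply_moves(increments=[[[0,0,-0.02,0],[0,0,0,0],[0,0,0,0]]], fingers=0)

```text
t: 11.9
tcp_pos: [0.5343, -0.0387, 0.2248]
tool_rot: [0.736, 0.677, -0.003, -0.005]
force: [-0.4, 1.0, -0.1]
finger_gap: -0.003
```

```bash
python3 -c "
from h import *
print(wb(manip.sense()['tcp_pos']));wsnap('w10')
p,d,c=wload('w10'); cv2.imwrite('pics/w10c.png',cv2.resize(p[120:320,190:450],None,fx=3,fy=3,interpolation=cv2.INTER_CUBIC))"
```

```text
[ 7.5386902  79.17984426]
t 11.9 tcp [ 0.5343 -0.0387  0.2248] rot [[0.084, 0.996, -0.011], [0.996, -0.084, 0.003], [0.002, -0.011, -1.0]] F [-0.44  1.01 -0.05] gap -0.003 q [-2.810e-01  5.230e-01  1.727e+00 -1.000e-03  9.030e-01 -1.960e-01]
moved [-3.0e-05  2.0e-05 -2.5e-04]
```

View pics/w10.png

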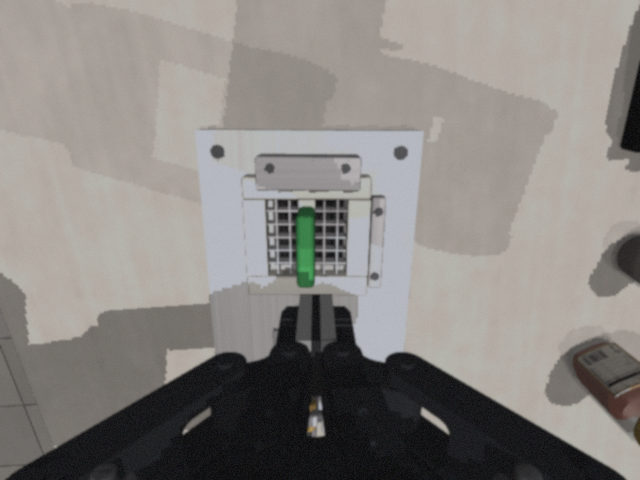

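View pics/w10c.png

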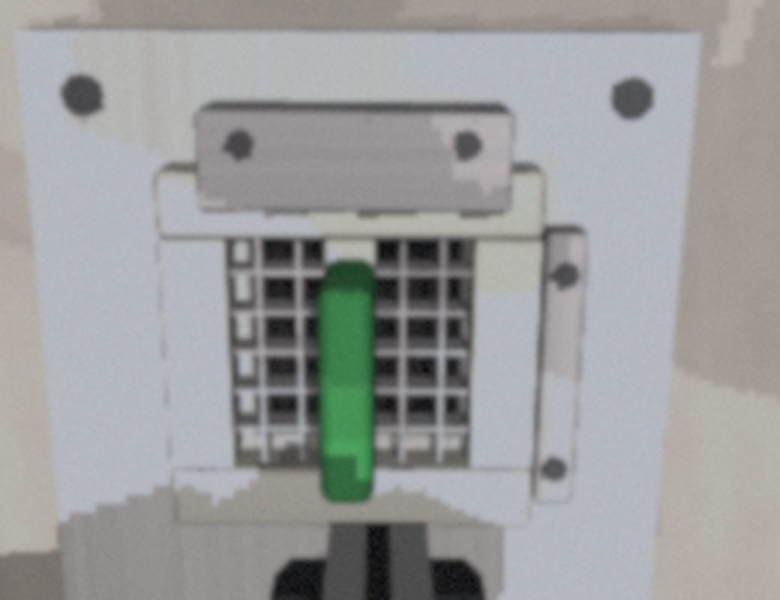

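```bash
cat > fit.py <<'E'
from h import *
from scipy.optimize import least_squares
p,d,cam=wload('w10')
A=lambda u,v:(190+(u+.5)/3-.5,120+(v+.5)/3-.5)
ob=[((-80,150,22),A(17,30)),((80,150,22),A(699,33)),
((45,105,34),A(547,231)),((55,105,34),A(585,231)),((55,35,34),A(572,500)),((45,35,34),A(537,498)),
((-35,134,45.5),A(197,107)),((35,134,45.5),A(513,109)),((35,112,45.5),A(511,213)),((-35,112,45.5),A(199,210))]
M=np.array([o[0] for o in ob])/1e3; U=np.array([o[1] for o in ob])
def T(x,M=M):
    return M@Ro.from_euler("z",x[2]).as_matrix().T+[x[0],x[1],0]
r=least_squares(lambda x:(proj(cam,T(x))-U).ravel(),[.52,-.12,-.09],loss="soft_l1"); x=r.x
print(x,np.degrees(x[2])); print(np.round(proj(cam,T(x))-U,1).tolist())
GU=np.array([A(156,175),A(544,175),A(530,523),A(178,521)])
G=np.array([(-45,45,16),(45,45,16),(45,-45,16),(-45,-45,16)])/1e3
def gp(g): 
    return T(x, G@Ro.from_euler("z",g[2]).as_matrix().T+[g[0],g[1],.022])
rg=least_squares(lambda g:(proj(cam,gp(g))-GU).ravel(),[0,.075,0]); print("grid in bed",rg.x[:2]*1e3,np.degrees(rg.x[2])); print(np.round(rg.fun,1))
E
python3 fit.py
```

```text
[ 0.52005815 -0.11665161 -0.08525347] -4.884664189267224
[[-1.3, -0.5], [0.8, -1.2], [0.2, 0.0], [1.8, 0.1], [0.7, 1.1], [-0.8, 1.7], [-1.6, 0.7], [0.6, 0.3], [0.0, -0.8], [-0.6, -0.2]]
grid in bed [-0.96675447 74.67112855] 0.19817960093013104
[-1.3 -1.5  1.4 -1.6  0.7  1.9 -0.9  2.2]
```

```bash
cat >> fit.py <<'E'
print('--- with z offset/tilt free')
def T6(q,P): return P@Ro.from_rotvec(q[3:]).as_matrix().T+q[:3]
r=least_squares(lambda q:(proj(cam,T6(q,M))-U).ravel(),[x[0],x[1],0,0,0,x[2]],loss="soft_l1");q=r.x;print(np.round(q,4)); print(np.round(proj(cam,T6(q,M))-U,1).tolist())
gq=lambda g:T6(q,G@Ro.from_euler("z",g[2]).as_matrix().T+[g[0],g[1],.022])
rg=least_squares(lambda g:(proj(cam,gq(g))-GU).ravel(),[0,.075,0]); print("grid in bed",rg.x[:2]*1e3,np.degrees(rg.x[2])); print(np.round(rg.fun,1))
H=proj(cam,gq([0,.075,0])); print("home px in crop",np.round((H-[190,120]+.5)*3-.5,0).tolist())
FN=np.array([(-6,-25,46.5),(6,-25,46.5),(6,25,46.5),(-6,25,46.5)])/1e3+[0,.075,.022]
print("home fin px",np.round((proj(cam,T6(q,FN))-[190,120]+.5)*3-.5,0).tolist())
E
python3 fit.py
```

```text
[ 0.52005815 -0.11665161 -0.08525347] -4.884664189267224
[[-1.3, -0.5], [0.8, -1.2], [0.2, 0.0], [1.8, 0.1], [0.7, 1.1], [-0.8, 1.7], [-1.6, 0.7], [0.6, 0.3], [0.0, -0.8], [-0.6, -0.2]]
grid in bed [-0.96675447 74.67112855] 0.19817960093013104
[-1.3 -1.5  1.4 -1.6  0.7  1.9 -0.9  2.2]
--- with z offset/tilt free
[ 0.5199 -0.1172 -0.0029 -0.001   0.0044 -0.0866]
[[0.2, -0.1], [-0.3, -0.4], [-0.2, -0.2], [1.2, -0.1], [0.1, -0.0], [-1.3, 0.6], [-0.5, 0.9], [0.4, 0.6], [-0.2, -0.9], [0.4, -0.3]]
grid in bed [-1.157761   74.32160857] 0.23937537626475722
[-0.4 -1.   0.7 -1.1  0.1  1.1 -0.4  1.5]
home px in crop [[160.0, 168.0], [552.0, 170.0], [534.0, 524.0], [181.0, 523.0]]
home fin px [[327.0, 504.0], [380.0, 504.0], [381.0, 287.0], [324.0, 287.0]]
```

```bash
python3 -c "
from h import *
plan([*bw(-66,72),.215],-5.0,n=3)"
```

```text
t 11.95 tcp [ 0.5343 -0.0387  0.2246] rot [[0.084, 0.996, -0.012], [0.996, -0.084, 0.003], [0.002, -0.012, -1.0]] F [-0.74 -0.38  0.46] gap 0.004 q [-2.810e-01  5.230e-01  1.727e+00 -1.000e-03  9.030e-01 -1.960e-01]
cur yaw_y -4.84 dist [-0.0739 -0.0008 -0.0096]
[-0.0023, -0.0245, 0.0035, 0.05]
[-0.0024, -0.0245, 0.0035, 0.05]
[-0.0024, -0.0245, 0.0035, 0.05]
```

Request:
apply_moves(increments=[[[-0.0025,-0.025,0.0035,0.05],[-0.0025,-0.025,0.0035,0.05],[-0.001,-0.02,0.0035,0],[0,0,0,0],[0,0,0,0]]])

```text
t: 12.45
tcp_pos: [0.4609, -0.0381, 0.2085]
tool_rot: [0.737, 0.676, -0.005, -0.008]
force: [0.4, -0.7, 0.8]
finger_gap: 0.0
```

```bash
python3 -c "
from h import *
print(wb(manip.sense()['tcp_pos']))
plan([*bw(-66,72),.125],-5.0,n=4)"
```

```text
[-65.67442846  73.35000664]
t 12.45 tcp [ 0.4609 -0.0381  0.2085] rot [[0.087, 0.996, -0.019], [0.996, -0.087, 0.006], [0.004, -0.019, -1.0]] F [ 0.36 -0.66  0.78] gap 0.0 q [-3.250e-01  4.760e-01  1.915e+00 -1.000e-03  7.700e-01 -2.370e-01]
cur yaw_y -4.97 dist [-0.0004 -0.0013 -0.0835]
[-0.0004, 0.0003, 0.0209, 0.01]
[-0.0004, 0.0003, 0.0209, 0.01]
[-0.0004, 0.0003, 0.0209, 0.01]
[-0.0004, 0.0003, 0.0209, 0.01]
```

Request:
apply_moves(increments=[[[0,0,0.025,0],[0,0,0.025,0],[0,0,0.022,0],[0,0,0.01,0],[0,0,0,0]]])

```text
t: 12.95
tcp_pos: [0.4679, -0.0396, 0.1227]
tool_rot: [0.737, 0.676, -0.002, -0.004]
force: [-0.3, -0.4, -0.4]
finger_gap: -0.0
```

```bash
python3 -c "
from h import *
print(wb(manip.sense()['tcp_pos']));wsnap('w11')"
```

```text
[-58.54530104  72.51588994]
t 12.95 tcp [ 0.4679 -0.0396  0.1227] rot [[0.087, 0.996, -0.008], [0.996, -0.086, 0.003], [0.002, -0.008, -1.0]] F [-0.31 -0.44 -0.43] gap -0.0 q [-0.323  0.651  1.955 -0.     0.544 -0.236]
moved [ 0.00024 -0.00011  0.0006 ]
```

View pics/w11.png

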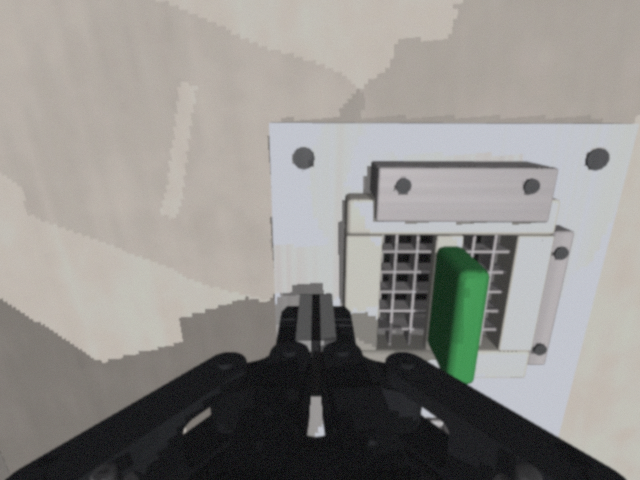

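Request:
apply_moves(increments=[[[0,-0.005,0,0],[0,-0.004,0.006,0],[0,0,0.008,0],[0,0,0.006,0],[0,0,0,0]]])

```text
t: 13.5
tcp_pos: [0.4603, -0.0392, 0.1045]
tool_rot: [0.737, 0.676, -0.0, -0.0]
force: [0.3, 0.6, -0.1]
finger_gap: -0.003
```

```bash
python3 -c "
from h import *
print(wb(manip.sense()['tcp_pos']));wsnap('w12')"
```

```text
[-66.11549189  72.16858989]
t 13.5 tcp [ 0.4603 -0.0392  0.1045] rot [[0.086, 0.996, -0.001], [0.996, -0.086, 0.0], [0.0, -0.001, -1.0]] F [ 0.31  0.62 -0.13] gap -0.003 q [-0.328  0.686  1.984 -0.     0.472 -0.241]
moved [ 1.2e-04 -4.0e-05  2.1e-04]
```

View pics/w12.png

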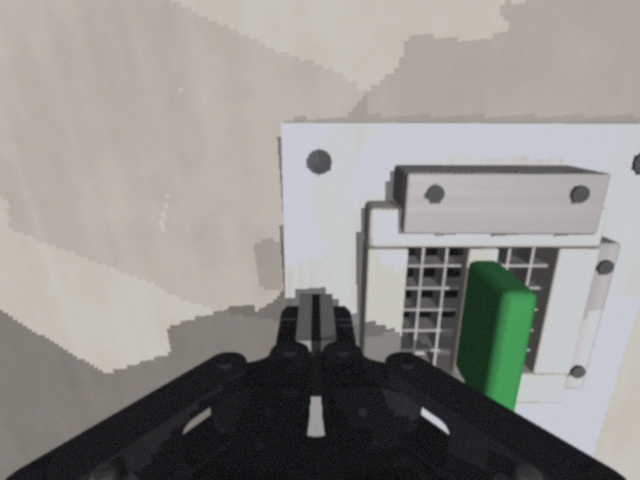

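Request:
apply_moves(increments=[[[0,0.003,0.001,0],[0,0.003,0.001,0],[0,0.002,0,0]]])

```text
t: 13.85
tcp_pos: [0.4688, -0.04, 0.1027]
tool_rot: [0.737, 0.676, -0.0, -0.0]
force: [-2.2, -0.4, -0.8]
finger_gap: -0.001
```

Request:
apply_moves(increments=[[[0,0.0015,0,0],[0,0.0015,0,0]]])

```text
t: 14.05
tcp_pos: [0.4699, -0.0398, 0.1025]
tool_rot: [0.737, 0.676, -0.002, -0.003]
force: [-3.9, -0.9, 2.5]
finger_gap: -0.0
```

Request:
apply_moves(increments=[[[0,0.0015,0,0]]])

```text
t: 14.15
tcp_pos: [0.4702, -0.0397, 0.1025]
tool_rot: [0.737, 0.676, -0.003, -0.004]
force: [-4.8, -3.0, 3.0]
finger_gap: 0.003
```

Request:
apply_moves(increments=[[[0,0.0015,0,0]]])

```text
t: 14.25
tcp_pos: [0.4704, -0.0398, 0.1026]
tool_rot: [0.736, 0.677, -0.004, -0.005]
force: [-5.4, -2.2, 3.2]
finger_gap: 0.003
```

Request:
apply_moves(increments=[[[0,0.003,0,0]]])

```text
t: 14.35
tcp_pos: [0.471, -0.0398, 0.1026]
tool_rot: [0.736, 0.677, -0.006, -0.008]
force: [-9.5, -4.7, 5.5]
finger_gap: -0.0
```

```bash
python3 -c "
from h import *
show(manip.sense());print(wb(manip.sense()['tcp_pos']));wsnap('w13')
p,d,c=wload('w13'); cv2.imwrite('pics/w13c.png',cv2.resize(p[140:400,300:640],None,fx=2.3,fy=2.3,interpolation=cv2.INTER_CUBIC))"
```

```text
t 14.35 tcp [ 0.471  -0.0398  0.1026] rot [[0.084, 0.996, -0.019], [0.996, -0.084, 0.004], [0.002, -0.02, -1.0]] F [-9.46 -4.73  5.51] gap -0.0 q [-0.32   0.696  1.947 -0.005  0.517 -0.232]
[-55.44845828  72.54264553]
t 14.35 tcp [ 0.471  -0.0398  0.1026] rot [[0.084, 0.996, -0.019], [0.996, -0.084, 0.004], [0.002, -0.02, -1.0]] F [-9.46 -4.73  5.51] gap -0.0 q [-0.32   0.696  1.947 -0.005  0.517 -0.232]
moved [ 2.e-05 -2.e-05  0.e+00]
```

View pics/w13c.png

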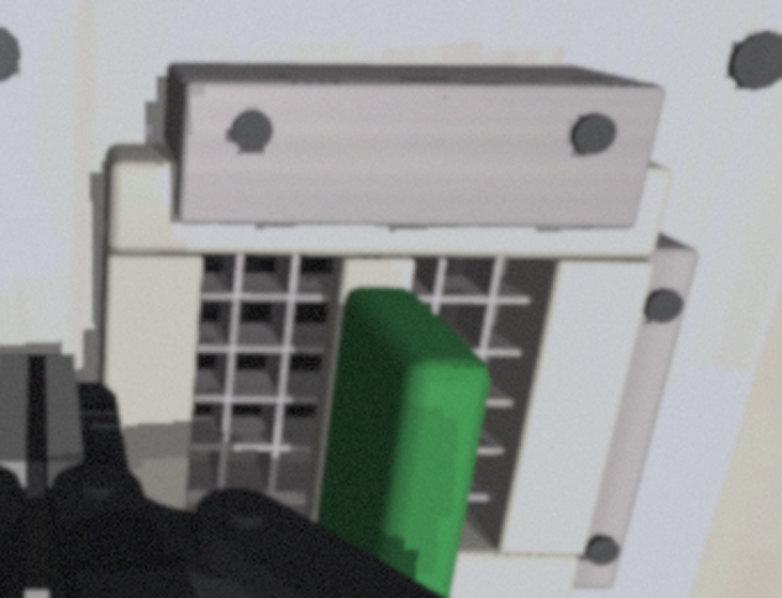

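Request:
apply_moves(increments=[[[0,-0.005,0,0],[0,-0.004,-0.005,0],[0,0,-0.03,0],[0,0,-0.04,0],[0,0,0,0]]])

```text
t: 14.9
tcp_pos: [0.4661, -0.04, 0.1803]
tool_rot: [0.737, 0.676, -0.003, -0.005]
force: [1.2, 0.3, 0.1]
finger_gap: 0.002
```

```bash
python3 -c "
from h import *
print(wb(manip.sense()['tcp_pos']))
plan([*bw(-1,30),.17],-5.0,n=4)"
```

```text
[-60.26007056  71.93737399]
t 14.9 tcp [ 0.4661 -0.04    0.1803] rot [[0.085, 0.996, -0.011], [0.996, -0.085, 0.002], [0.001, -0.012, -1.0]] F [1.2  0.3  0.08] gap 0.002 q [-0.324  0.534  1.927 -0.002  0.693 -0.237]
cur yaw_y -4.9 dist [ 0.0554 -0.0469 -0.0103]
[-0.0105, 0.0148, 0.0024, 0.03]
[-0.0105, 0.0148, 0.0024, 0.03]
[-0.0105, 0.0148, 0.0024, 0.03]
[-0.0105, 0.0148, 0.0024, 0.03]
```

Request:
apply_moves(increments=[[[-0.011,0.0155,0.001,0],[-0.011,0.0155,0.001,0],[-0.0105,0.015,0.001,0],[-0.008,0.01,0.001,0],[0,0,0,0]]])

```text
t: 15.4
tcp_pos: [0.5222, -0.0862, 0.1774]
tool_rot: [0.736, 0.677, -0.0, -0.0]
force: [0.0, -0.8, -0.6]
finger_gap: 0.0
```

```bash
python3 -c "
from h import *
print(wb(manip.sense()['tcp_pos']))
plan([*bw(-1,31),.124],-5.0,n=4); wsnap('w14')
p,d,c=wload('w14'); cv2.imwrite('pics/w14c.png',cv2.resize(p[30:290,180:460],None,fx=2.3,fy=2.3,interpolation=cv2.INTER_CUBIC))"
```

```text
[-0.40573524 30.80438004]
t 15.4 tcp [ 0.5222 -0.0862  0.1774] rot [[0.085, 0.996, -0.001], [0.996, -0.085, 0.0], [0.0, -0.001, -1.0]] F [ 0.05 -0.78 -0.64] gap 0.0 q [-0.375  0.591  1.783 -0.     0.769 -0.29 ]
cur yaw_y -4.85 dist [-0.0006  0.0002 -0.0534]
[0.0, -0.0001, 0.0133, 0.04]
[0.0, -0.0001, 0.0133, 0.04]
[0.0, -0.0001, 0.0133, 0.04]
[0.0, -0.0001, 0.0133, 0.04]
t 15.4 tcp [ 0.5222 -0.0862  0.1774] rot [[0.085, 0.996, -0.001], [0.996, -0.085, 0.0], [0.0, -0.001, -1.0]] F [ 0.05 -0.78 -0.64] gap 0.0 q [-0.375  0.591  1.783 -0.     0.769 -0.29 ]
moved [-0.00109  0.00074 -0.00015]
```

View pics/w14.png

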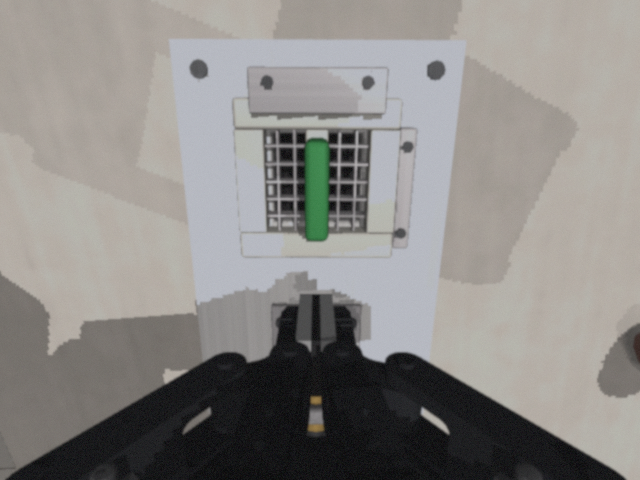

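View pics/w14c.png

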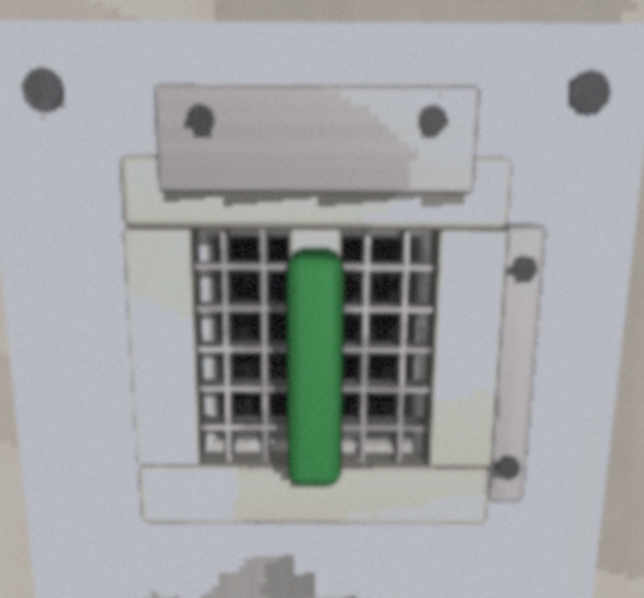

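Request:
apply_moves(increments=[[[0,0,0.013,0],[0,0,0.015,0],[0,0,0.014,0],[0,0,0.006,0],[0,0,0,0]]])

```text
t: 15.95
tcp_pos: [0.5168, -0.0821, 0.1272]
tool_rot: [0.736, 0.677, -0.002, -0.004]
force: [-0.8, -0.5, -1.5]
finger_gap: 0.0
```

```bash
python3 -c "
from h import *
print(wb(manip.sense()['tcp_pos']));show(manip.sense())"
```

```text
[-6.0944863  34.35194854]
t 15.95 tcp [ 0.5168 -0.0821  0.1272] rot [[0.084, 0.996, -0.008], [0.997, -0.083, 0.004], [0.003, -0.008, -1.0]] F [-0.78 -0.52 -1.46] gap 0.0 q [-3.720e-01  6.770e-01  1.818e+00  1.000e-03  6.560e-01 -2.890e-01]
```

Close to the fin end; x drifted −5 mm, correct and push +y gently.

Request:
apply_moves(increments=[[[0,0.003,0.001,0],[0,0.003,0.001,0],[0,0,0,0]]])

```text
t: 16.25
tcp_pos: [0.5232, -0.0822, 0.126]
tool_rot: [0.736, 0.677, -0.001, -0.004]
force: [0.7, 0.6, 0.5]
finger_gap: -0.002
```

Request:
apply_moves(increments=[[[0.002,0,0,0],[0.0015,0,0,0]]])

```text
t: 16.45
tcp_pos: [0.5241, -0.0788, 0.1268]
tool_rot: [0.736, 0.677, -0.001, -0.003]
force: [-0.6, 1.0, 0.9]
finger_gap: -0.007
```

```bash
python3 -c "
from h import *
print(wb(manip.sense()['tcp_pos']));show(manip.sense())"
```

```text
[ 0.86181077 38.30847113]
t 16.45 tcp [ 0.5241 -0.0788  0.1268] rot [[0.083, 0.997, -0.005], [0.997, -0.083, 0.003], [0.003, -0.005, -1.0]] F [-0.58  1.04  0.94] gap -0.007 q [-0.361  0.682  1.803  0.002  0.663 -0.279]
```

Request:
apply_moves(increments=[[[0.0012,0,0,0]]])

```text
t: 16.55
tcp_pos: [0.5243, -0.0783, 0.127]
tool_rot: [0.735, 0.678, -0.001, -0.002]
force: [-2.0, -7.8, 0.4]
finger_gap: 0.002
```

Request:
apply_moves(increments=[[[0.0012,0,0,0]]])

```text
t: 16.65
tcp_pos: [0.5243, -0.0781, 0.1273]
tool_rot: [0.735, 0.678, -0.002, -0.001]
force: [-2.0, -7.5, -0.4]
finger_gap: -0.001
```

Request:
apply_moves(increments=[[[0.0012,0,0,0]]])

```text
t: 16.75
tcp_pos: [0.5243, -0.0779, 0.1274]
tool_rot: [0.734, 0.679, -0.003, -0.001]
force: [-2.3, -4.6, -1.2]
finger_gap: -0.001
```

Request:
apply_moves(increments=[[[0.0012,0,0,0]]])

```text
t: 16.85
tcp_pos: [0.5243, -0.0777, 0.1276]
tool_rot: [0.734, 0.679, -0.004, 0.0]
force: [-1.0, -5.0, 0.6]
finger_gap: 0.001
```

Request:
apply_moves(increments=[[[-0.004,0,0,0],[-0.003,0,-0.005,0],[0,0,-0.03,0],[0,0,-0.03,0],[0,0,0,0]]])

```text
t: 17.35
tcp_pos: [0.5237, -0.0848, 0.1946]
tool_rot: [0.735, 0.678, -0.004, -0.001]
force: [0.6, -0.1, 0.1]
finger_gap: -0.004
```

```bash
python3 -c "
from h import *
print(wb(manip.sense()['tcp_pos'])); wsnap('w15')
p,d,c=wload('w15'); cv2.imwrite('pics/w15c.png',cv2.resize(p[30:270,160:470],None,fx=2.5,fy=2.5,interpolation=cv2.INTER_CUBIC))"
```

```text
[ 1.03229863 32.28515897]
t 17.35 tcp [ 0.5237 -0.0848  0.1946] rot [[0.08, 0.997, -0.007], [0.997, -0.08, -0.003], [-0.003, -0.007, -1.0]] F [ 0.6  -0.14  0.09] gap -0.004 q [-0.369  0.564  1.765 -0.007  0.818 -0.285]
moved [-0.00089  0.0003  -0.00149]
```

View pics/w15c.png

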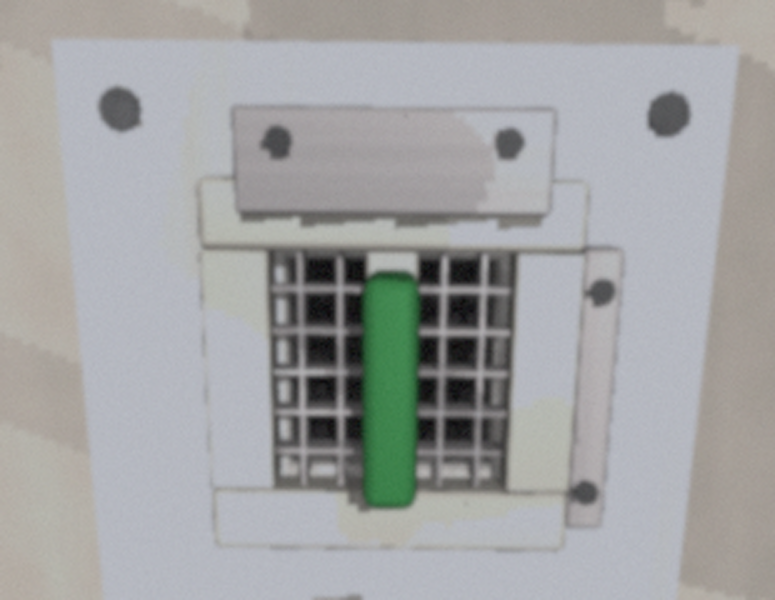

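```bash
cat > fit2.py <<'E'
from h import *
from scipy.optimize import least_squares
p,d,cam=wload('w15')
A=lambda u,v:(160+(u+.5)/2.5-.5,30+(v+.5)/2.5-.5)
ob=[((-80,150,22),A(52,40)),((80,150,22),A(739,45)),
((55,105,34),A(622,248)),((55,35,34),A(602,526)),
((-35,134,45.5),A(233,107)),((35,134,45.5),A(556,108)),((35,112,45.5),A(551,215)),((-35,112,45.5),A(237,214))]
M=np.array([o[0] for o in ob])/1e3; U=np.array([o[1] for o in ob])
T6=lambda q,P: P@Ro.from_rotvec(q[3:]).as_matrix().T+q[:3]
r=least_squares(lambda q:(proj(cam,T6(q,M))-U).ravel(),[.52,-.117,0,0,0,-.087],loss="soft_l1");q=r.x;print(np.round(q,4)); print(np.round(proj(cam,T6(q,M))-U,1).tolist())
GU=np.array([A(200,180),A(589,182),A(564,549),A(216,547)])
G=np.array([(-45,45,16),(45,45,16),(45,-45,16),(-45,-45,16)])/1e3
gq=lambda g:T6(q,G@Ro.from_euler("z",g[2]).as_matrix().T+[g[0],g[1],.022])
rg=least_squares(lambda g:(proj(cam,gq(g))-GU).ravel(),[0,.075,0]); print("grid in bed",rg.x[:2]*1e3,np.degrees(rg.x[2])); print(np.round(rg.fun,1))
FU=np.array([A(364,505),A(416,505),A(419,280),A(362,280)])
F=np.array([(-6,-25,46.5),(6,-25,46.5),(6,25,46.5),(-6,25,46.5)])/1e3
rf=least_squares(lambda g:(proj(cam,T6(q,F@Ro.from_euler("z",g[2]).as_matrix().T+[g[0],g[1],.022]))-FU).ravel(),[0,.075,0]); print("fin",rf.x[:2]*1e3,np.degrees(rf.x[2]))
E
python3 fit2.py
```

```text
[ 0.5199 -0.1167 -0.0031  0.0097  0.0026 -0.0864]
[[0.3, -0.0], [-0.6, -0.1], [1.3, -0.4], [-0.1, -0.0], [-0.4, -0.2], [0.3, 0.3], [-0.2, 0.5], [-0.1, -0.1]]
grid in bed [-2.96006072e-02  7.44789600e+01] -0.06438884005775344
[-1.4 -0.7  0.9 -0.1  0.1  0.8  0.4  0.4]
fin [-0.39079455 75.44864156] 0.2881905793407113
```

```bash
python3 -c "
from h import *
plan([*bw(0,-66),.218],-5.0,n=4)
for th in np.arange(0,1.06,.1):
    f=1.15-th; print(round(th,2), np.round([-65.5-90*np.cos(f)+9*np.sin(f)+11, 56.4+90*np.sin(f)+9*np.cos(f)+72.6],1))
"
```

```text
t 17.4 tcp [ 0.5228 -0.0845  0.1932] rot [[0.08, 0.997, -0.01], [0.997, -0.08, -0.002], [-0.002, -0.01, -1.0]] F [-0.39 -0.38  0.69] gap 0.005 q [-0.369  0.567  1.767 -0.007  0.817 -0.285]
cur yaw_y -4.56 dist [-0.0087 -0.0981  0.0248]
[-0.0246, -0.0003, -0.0061, 0.11]
[-0.0246, -0.0002, -0.0061, 0.11]
[-0.0246, -0.0002, -0.0061, 0.11]
[-0.0246, -0.0001, -0.0061, 0.11]
0.0 [-83.  214.8]
0.1 [-91.5 211.5]
0.2 [-99.5 207.4]
0.3 [-107.1  202.6]
0.4 [-114.2  196.9]
0.5 [-120.7  190.6]
0.6 [-126.5  183.7]
0.7 [-131.6  176.3]
0.8 [-136.   168.3]
0.9 [-139.5  160. ]
1.0 [-142.1  151.3]
```

Request:
apply_moves(increments=[[[-0.02,0,-0.01,0.1],[-0.025,0,-0.008,0.1],[-0.025,0,-0.006,0.1],[-0.018,0,-0.003,0.1],[0,0,0,0]]])

```text
t: 17.9
tcp_pos: [0.5133, -0.1727, 0.2173]
tool_rot: [0.736, 0.676, -0.005, -0.007]
force: [-0.5, -0.1, -0.2]
finger_gap: -0.0
```

```bash
python3 -c "
from h import *
print(wb(manip.sense()['tcp_pos'])); 
plan([*bw(0,-78),.215],-5.0,n=2); wsnap('w16')
p,d=manip.snapshot('scene'); cv2.imwrite('pics/s16.png',cv2.resize(p[140:320,220:420],None,fx=3.5,fy=3.3,interpolation=cv2.INTER_CUBIC)[:,:,::-1])"
```

```text
[ -1.73076001 -56.1678269 ]
t 17.9 tcp [ 0.5133 -0.1727  0.2173] rot [[0.085, 0.996, -0.017], [0.996, -0.085, 0.003], [0.002, -0.017, -1.0]] F [-0.5 -0.1 -0.2] gap -0.0 q [-0.529  0.542  1.715 -0.007  0.9   -0.439]
cur yaw_y -4.85 dist [-0.0002 -0.0219 -0.0023]
[-0.0109, 0.0009, 0.0011, 0.07]
[-0.0109, 0.0009, 0.0011, 0.07]
t 17.9 tcp [ 0.5133 -0.1727  0.2173] rot [[0.085, 0.996, -0.017], [0.996, -0.085, 0.003], [0.002, -0.017, -1.0]] F [-0.5 -0.1 -0.2] gap -0.0 q [-0.529  0.542  1.715 -0.007  0.9   -0.439]
moved [-0.00045  0.00126 -0.00039]
```

View pics/w16.png

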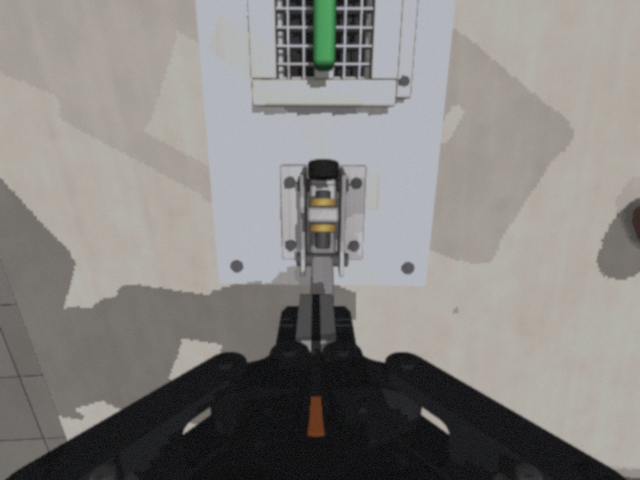

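View pics/s16.png

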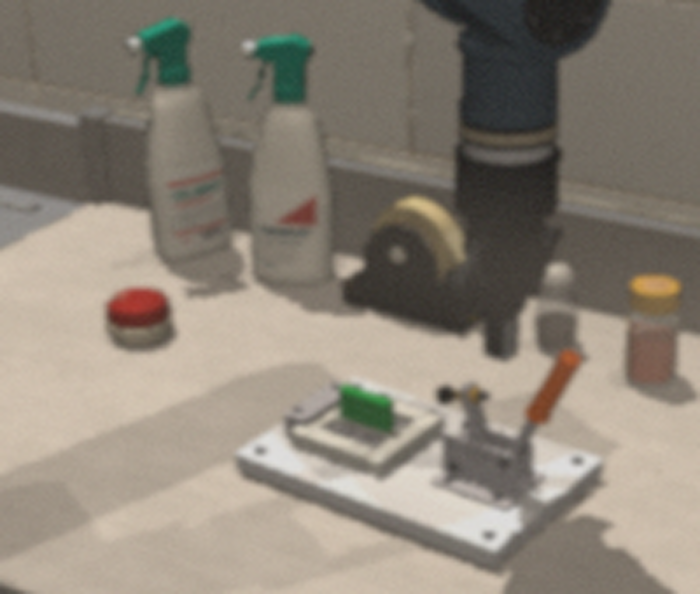

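Request:
apply_moves(increments=[[[-0.01,0.001,0.001,0],[-0.009,0.001,0,0],[-0.004,0.001,0,0]]])

```text
t: 18.3
tcp_pos: [0.5129, -0.1916, 0.2138]
tool_rot: [0.735, 0.678, -0.006, -0.011]
force: [0.4, -0.8, 0.2]
finger_gap: 0.001
```

```bash
cat >> h.py <<'E'
def hs():
    s=manip.sense(); b=wb(s["tcp_pos"]); R=Ro.from_quat(s["tool_rot"]).as_matrix()
    tip=s["tcp_pos"]+R[:,2]*.0726; tb=wb(tip); z=tip[2]*1e3
    # handle angle if tip -y edge touches upper surface
    y=tb[1]-10+65.5; zz=z-56.4; r=np.hypot(y,zz); phi=np.arctan2(zz,-y)-np.arcsin(9/r)
    print("t",round(s["t"],2),"bed tip",np.round(tb,1),"z",round(z,1),"theta~",round(1.15-phi,3),"r",round(np.sqrt(r*r-81),1),"F",np.round(s["force"],1),"tilt",np.round(R[:2,2],3),"yaw",round(np.degrees(np.arctan2(R[1,1],R[0,1])),2),"q",np.round(s["q"],2))
E
python3 -c "
from h import *
hs()"
```

```text
t 18.3 bed tip [ -2.2 -74.6] z 141.2 theta~ -0.096 r 86.5 F [ 0.4 -0.8  0.2] tilt [-0.023  0.008] yaw -4.55 q [-0.56  0.56  1.7  -0.01  0.91 -0.48]
```

Request:
apply_moves(increments=[[[-0.005,0.001,0,0.2],[-0.004,0.001,0,0.2]]])

```text
t: 18.5
tcp_pos: [0.5143, -0.2011, 0.2134]
tool_rot: [0.737, 0.676, -0.006, -0.011]
force: [-0.6, -0.2, 0.2]
finger_gap: -0.0
```

```bash
python3 -c "
from h import *
hs()"
```

```text
t 18.5 bed tip [  0.  -83.9] z 140.8 theta~ 0.005 r 88.6 F [-0.6 -0.2  0.2] tilt [-0.023  0.009] yaw -4.95 q [-0.57  0.56  1.69 -0.01  0.92 -0.48]
```

Request:
apply_moves(increments=[[[-0.005,0.0005,0.0015,0],[-0.005,0,0.002,0]]])

```text
t: 18.7
tcp_pos: [0.5136, -0.2107, 0.2097]
tool_rot: [0.737, 0.676, -0.005, -0.012]
force: [0.3, 1.3, 0.7]
finger_gap: 0.002
```

```bash
python3 -c "
from h import *
hs()"
```

```text
t 18.7 bed tip [  0.  -93.4] z 137.1 theta~ 0.119 r 88.7 F [0.3 1.3 0.7] tilt [-0.024  0.011] yaw -4.96 q [-0.59  0.57  1.68 -0.01  0.92 -0.5 ]
```

Request:
apply_moves(increments=[[[-0.006,0,0.003,0],[-0.006,0,0.0035,0],[-0.005,0,0.0035,0]]])

```text
t: 19.0
tcp_pos: [0.5119, -0.2287, 0.1989]
tool_rot: [0.737, 0.676, -0.005, -0.012]
force: [1.0, 1.3, 1.0]
finger_gap: 0.0
```

```bash
python3 -c "
from h import *
hs()"
```

```text
t 19.0 bed tip [-1.000e-01 -1.114e+02] z 126.3 theta~ 0.354 r 89.1 F [1.  1.3 1. ] tilt [-0.024  0.011] yaw -4.95 q [-0.62  0.59  1.68 -0.01  0.9  -0.53]
```

Request:
apply_moves(increments=[[[-0.005,0,0.004,0],[-0.005,0,0.0045,0],[-0.0045,0,0.0045,0]]])

```text
t: 19.3
tcp_pos: [0.5102, -0.2446, 0.1845]
tool_rot: [0.737, 0.676, -0.005, -0.012]
force: [0.4, 1.3, 1.1]
finger_gap: -0.002
```

```bash
python3 -c "
from h import *
hs()"
```

```text
t 19.3 bed tip [  -0.3 -127.5] z 111.9 theta~ 0.592 r 90.4 F [0.4 1.3 1.1] tilt [-0.023  0.011] yaw -4.97 q [-0.64  0.62  1.67 -0.01  0.88 -0.55]
```

Request:
apply_moves(increments=[[[-0.003,0,0.0055,0],[-0.0025,0,0.0055,0]]])

```text
t: 19.5
tcp_pos: [0.5096, -0.2518, 0.1728]
tool_rot: [0.737, 0.676, -0.005, -0.011]
force: [-1.2, -0.2, 4.2]
finger_gap: -0.004
```

```bash
python3 -c "
from h import *
hs()"
```

```text
t 19.5 bed tip [-1.000e-01 -1.348e+02] z 100.2 theta~ 0.744 r 90.2 F [-1.2 -0.2  4.2] tilt [-0.023  0.009] yaw -4.97 q [-0.65  0.64  1.67 -0.01  0.85 -0.56]
```

Request:
apply_moves(increments=[[[-0.0022,0,0.0055,0],[-0.002,0,0.0055,0]]])

```text
t: 19.7
tcp_pos: [0.5092, -0.257, 0.1622]
tool_rot: [0.737, 0.676, -0.006, -0.01]
force: [-1.5, 0.8, 5.6]
finger_gap: -0.006
```

```bash
python3 -c "
from h import *
hs()"
```

```text
t 19.7 bed tip [  -0.  -140.1] z 89.6 theta~ 0.875 r 90.5 F [-1.5  0.8  5.6] tilt [-0.022  0.007] yaw -4.97 q [-0.66  0.66  1.67 -0.01  0.83 -0.57]
```

Request:
apply_moves(increments=[[[-0.0015,0,0.0055,0],[-0.001,0,0.005,0]]])

```text
t: 19.9
tcp_pos: [0.5089, -0.2603, 0.1516]
tool_rot: [0.737, 0.676, -0.006, -0.009]
force: [0.9, -0.2, 0.2]
finger_gap: 0.004
```

```bash
python3 -c "
from h import *
hs()"
```

```text
t 19.9 bed tip [  -0.  -143.5] z 79.0 theta~ 0.998 r 90.4 F [ 0.9 -0.2  0.2] tilt [-0.021  0.006] yaw -4.95 q [-0.66  0.68  1.68 -0.01  0.81 -0.57]
```

Request:
apply_moves(increments=[[[-0.0005,0,0.002,0]]])

```text
t: 20.0
tcp_pos: [0.5086, -0.2608, 0.1488]
tool_rot: [0.737, 0.676, -0.006, -0.009]
force: [-0.3, -0.1, 0.2]
finger_gap: 0.0
```

Request:
apply_moves(increments=[[[0,0,0.0015,0]]])

```text
t: 20.1
tcp_pos: [0.5084, -0.2607, 0.1467]
tool_rot: [0.737, 0.676, -0.006, -0.01]
force: [-0.1, 1.3, 0.3]
finger_gap: -0.001
```

```bash
python3 -c "
from h import *
hs()"
```

```text
t 20.1 bed tip [  -0.5 -144. ] z 74.1 theta~ 1.053 r 89.8 F [-0.1  1.3  0.3] tilt [-0.022  0.006] yaw -4.95 q [-0.67  0.68  1.68 -0.01  0.8  -0.57]
```

Handle is at its stop with no force. Retreat up and look.

Request:
apply_moves(increments=[[[0,0,-0.01,0],[0,0,-0.03,0],[0,0,-0.04,0],[0,0,-0.04,0],[0,0,-0.02,0]]])

```text
t: 20.6
tcp_pos: [0.5103, -0.2602, 0.2889]
tool_rot: [0.737, 0.676, -0.007, -0.015]
force: [0.7, -0.2, 0.1]
finger_gap: -0.001
```

Request:
apply_moves(increments=[[[-0.02,0,0,0],[0,0,0,0],[0,0,0,0],[0,0,0,0]]])

```text
t: 21.0
tcp_pos: [0.5089, -0.2823, 0.2917]
tool_rot: [0.737, 0.676, -0.006, -0.012]
force: [0.4, -0.7, 0.3]
finger_gap: 0.004
```

```bash
python3 -c "
from h import *
hs(); wsnap('w17')
p,d=manip.snapshot('scene'); cv2.imwrite('pics/s17f.png',p[:,:,::-1]); cv2.imwrite('pics/s17.png',cv2.resize(p[200:320,210:430],None,fx=3.5,fy=3.5,interpolation=cv2.INTER_CUBIC)[:,:,::-1])
p,d=manip.snapshot('top'); cv2.imwrite('pics/t17.png',cv2.resize(p[215:325,150:460],None,fx=2.5,fy=2.5,interpolation=cv2.INTER_CUBIC)[:,:,::-1])"
```

```text
t 21.0 bed tip [   1.6 -165.2] z 219.1 theta~ 0.218 r 196.1 F [ 0.4 -0.7  0.3] tilt [-0.025  0.009] yaw -4.92 q [-0.69  0.49  1.54 -0.01  1.13 -0.6 ]
t 21.0 tcp [ 0.5089 -0.2823  0.2917] rot [[0.086, 0.996, -0.025], [0.996, -0.086, 0.009], [0.007, -0.026, -1.0]] F [ 0.35 -0.66  0.28] gap 0.004 q [-0.695  0.492  1.541 -0.01   1.134 -0.604]
moved [-0.00013  0.00021 -0.00027]
```

View pics/w17.png

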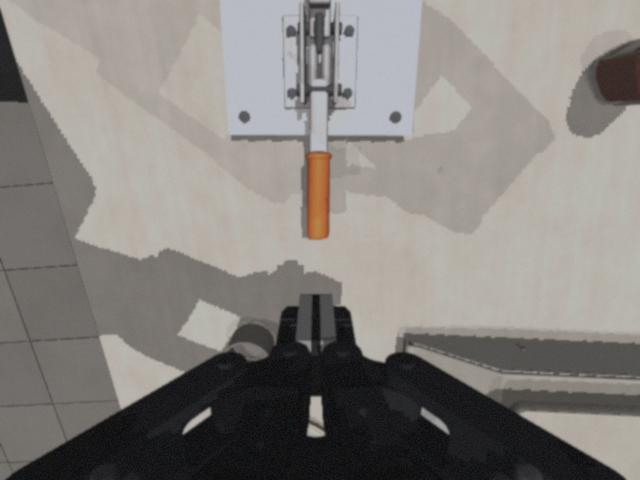

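View pics/s17.png

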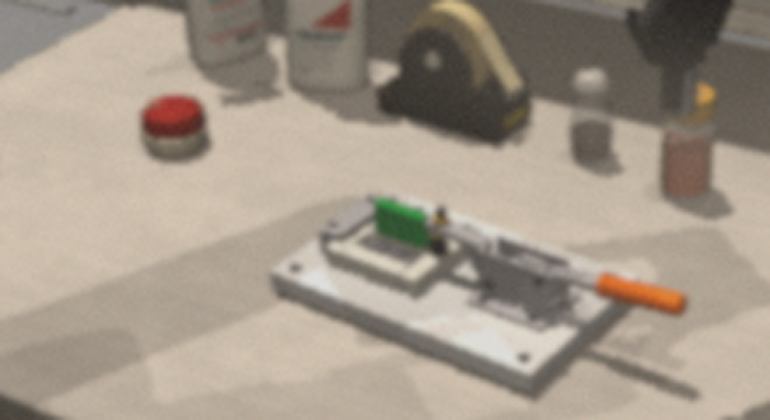

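View pics/t17.png

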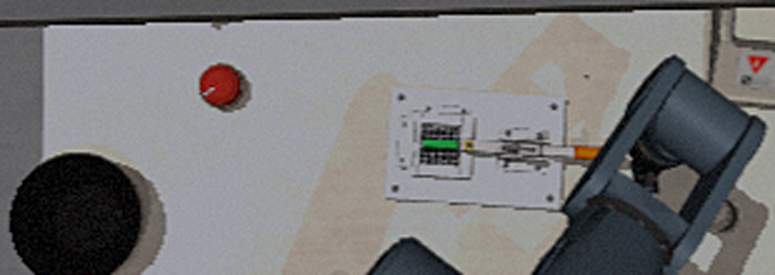

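Request:
apply_moves(increments=[[[0.04,0,0,0],[0.045,0,0,0],[0.045,0,0,0],[0.045,0,0,0],[0.02,0,0,0]]])

```text
t: 21.65
tcp_pos: [0.5259, -0.0848, 0.289]
tool_rot: [0.739, 0.673, -0.007, -0.014]
force: [-0.2, 0.4, -0.5]
finger_gap: -0.003
```

Request:
apply_moves(increments=[[[0,0,0,0],[0,0,0,0],[0,0,0,0]]])

```text
t: 21.95
tcp_pos: [0.5253, -0.0818, 0.2878]
tool_rot: [0.737, 0.676, -0.008, -0.015]
force: [0.0, 1.0, -0.0]
finger_gap: 0.005
```

```bash
python3 -c "
from h import *
hs(); wsnap('w18')
p,d,c=wload('w18'); cv2.imwrite('pics/w18c.png',cv2.resize(p[30:330,180:480],None,fx=2,fy=2,interpolation=cv2.INTER_CUBIC))"
```

```text
t 21.95 bed tip [-0.1 36.1] z 215.2 theta~ -0.895 r 183.1 F [ 0.  1. -0.] tilt [-0.032  0.012] yaw -4.98 q [-0.36  0.43  1.67 -0.    1.08 -0.28]
t 21.95 tcp [ 0.5253 -0.0818  0.2878] rot [[0.087, 0.996, -0.032], [0.996, -0.087, 0.012], [0.009, -0.033, -0.999]] F [ 0.03  1.02 -0.01] gap 0.005 q [-3.650e-01  4.340e-01  1.666e+00 -1.000e-03  1.077e+00 -2.770e-01]
moved [ 2.0e-05 -3.1e-04 -1.0e-05]
```

View pics/w18c.png

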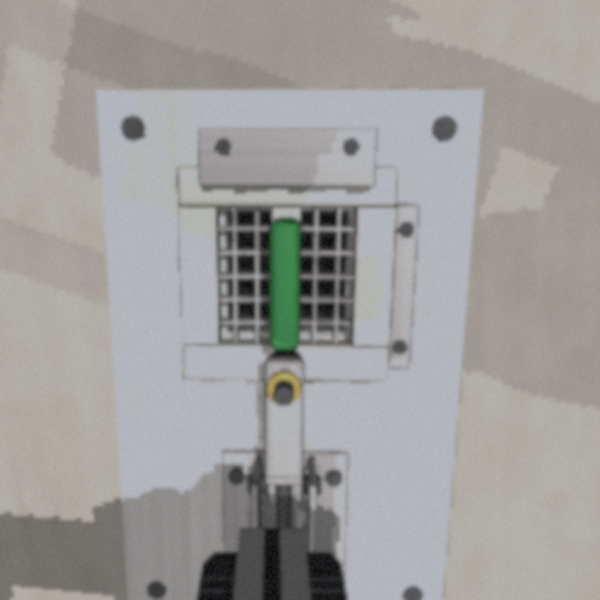

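```bash
python3 -c "
from h import *
print(manip.sign_off())"
```

```text
the job is handed in; nothing more can be done
None
```

The white grid is seated under the keeper's lip against both stops. The clamp is locked down on it, and I handed the job in at about 22 s of the 72 s allowed.

- **Grid:** I picked it up by the fin, set it on the bed and slid it in under the lip. The fingers then nudged it against the fence and the keeper. It stopped dead against each, at about 10.5 N on the fence side and 8 N on the keeper side.
- **Clamp:** Closed fingers pushed the handle down, reaching about 6 N. The push force fell to about zero near angle 1.0, and I followed the handle to its stop at about 1.05. It stayed down for about 2 s after I let go, and the pad rests on the grid's rim.
- **Bystanders:** The timer and bowl looked unmoved in the last pictures, and the salt shaker and pepper jar looked undisturbed. The arm hid most of the ring cutter there, but the tool never went low near it.

**Checks that were less clean:**
- The last position fit, done just before clamping, put the grid within about 0.5 mm of home. The frame and the fin disagreed slightly, −0.06° against +0.29° of turn, which is within camera accuracy. After clamping I checked only by eye, and it looked flush.
- My first push to the fence left a gap of about 1 mm, which I saw in a picture and closed with the second push.
- The tool drifted up to about 2° off vertical during the work.
- One reading showed 13.7 N as the gripped grid touched down on the bed.

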